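Set a clamped drill running hands-free

ROBOT

A 7-joint arm with a two-finger parallel gripper is mounted at the origin on the work surface. World frame = base frame: x ahead of the robot, y to its left, z up, the work surface at z = 0. Lengths are in m, angles in rad, forces in N, time in s.
With the tool pointing down it reaches from about 0.4 to 0.9 m from the base axis. Payload 5.5 kg.
Tool frame: the origin (TCP) lies at the very end of the fingers, on their centre line; the grasp point (between the pads) lies 19 mm behind it (manip.grasp_offset is the distance from the TCP to the grasp point, in m); z points along the fingers, y is the direction in which the jaws open and shut (so a half turn about z gives the same grasp; the last joint's range is limited). The gripper opens to 92 mm and grips with 3 to 60 N. Pads are 19 mm wide; open, the fingers measure 130 mm over their backs; the gripper's body (75 mm by 190 mm) begins 47 mm behind the grasp point.
Start: joints at [-0.841, 0.501, -0.427, 1.55, 0.221, 1.138, -0.21], TCP at [0.292, 0.58, 0.227] pointing down, gripper open.
Joint ranges: [-2.88, 2.88], [-0.31, 2.03], [-1.54, 1.56], [0.2, 2.42], [-1.41, 4.55], [0.19, 2.02], [-2.57, 2.57]. Speed limits (rad/s): [2.57, 2.57, 3.14, 3.14, 3.14, 3.14, 3.14].

INTERFACE

Orientations are given as a 3x3 rotation matrix whose columns are the frame's x, y, z axes.
In Python, from bench import manip gives the robot as it stands.
- The arm moves only by the tool arm_command, never from a script. Its argument "series" is a list of rows, each a list of 3 entries, a list of its own where there are three numbers: the shift along the tool's x, y, z scaled (see below), then the turn about the tool's z scaled (see below), then the finger opening in mm, from 0 to 91.8. A call has 1 to 5 rows; each row shifts and turns the commanded pose from where the row before left it, along the tool's axes as they then stand; what a row does not reach is not made up. The controller multiplies each number of a shift by 200 mm and each number of a turn by pi rad. A row lasts 1/10 s, in which the tool goes at most 50 mm and 8.59 degrees, less where a joint would pass 70% of its speed; a pose out of reach is approached as far as the arm can. A call with a number of a shift or a turn outside -1 to 1 is refused whole. A call with a gripper value outside its range is refused whole. The fingers move at their own pace and stop on an object; "force" is the grip in N (left out, the last holds). Time passes only in rows, so rows that do not move let the fingers close. It gives the time, the measured TCP pose, the force and the opening at its end, in the units of the state.
- manip.get_state(): the state, without advancing time (a new reading comes with each control period).
- manip.get_image(name): name is "scene" or "top" or "wrist"; returns a dict with "img" (384x512x3 uint8, blue, green, red), "intrinsics" (3x3 intrinsics, pixels), "world_from_camera" (4x4, takes a point from camera to world coordinates). Camera axes: x right, y down, z forward; pixel columns grow to the right and rows downward; lengths in m; the calibration is good to about 2 mm. A picture is of the moment at which its call begins. There is no depth.
- manip.sign_off(): hands the job in, once; it reports no verdict.
The state is a dict: "time": time; "qpos": joint angles; "qd": joint speeds; "joint_torque": joint torques, N m; "position": TCP position; "tcp_rot": TCP orientation; "contact_force": force on the tool from outside, world axes, zero at the start; "torque": the same for the moment, N m; "opening": finger opening in m.
Only numpy, scipy, OpenCV 4.12 (cv2) and the standard library are available. Lean on these libraries where they do the work, as an engineer would, in place of code of your own. Each camera call takes 0.05 s, during which the arm holds its last target.

TASK

Set the clamped drill up to run hands-free from the bench switch. First tap the abrasive drum's tapered shank fully home in the drill's nose; then squeeze the trigger right in, press the lock-on button in the side of the housing while the trigger is in, and ease the trigger until the button alone holds it on. Only after that throw the bench switch lever right over to its other side, leaving the loose things on the bench where they are.

Things in the scene. Friction and masses are not known exactly. Their poses are not given: they have to be found in the camera images.
- drill: Grey pistol drill, fixed in a steel stand. +z points out of its nose, 38 deg from vertical, leaning to the robot's left; -x runs down the handle to the left; +y across the handle, away from the robot (turned up to 25 deg). Origin: on the nose axis at the handle's upper surface, 175 mm above the table. Barrel 64 mm wide, z -85 to +50 mm (50 = nose face, 50 mm wide). Handle x -25 to -180, y -20 to +20 (butt 23), z -44 to 0 mm.
- cheek (a point): Middle of the top edge of the solid cheek of the drill housing beside the trigger; axes as the drill's; at drill x -92, y +26, z +45 mm. The cheek is 62 mm along x, 12 mm thick along y, 90 mm along z. The trigger's other (-y) side is open. Nose and drum rise beyond the trigger: a hand over it must lean along the drill's z axis.
- trigger_face (a point): Centre of the upper face of the black trigger paddle on top of the handle, at drill x -92, y 0, z +22 mm when released; axes as the drill's; moves with it. Face 46 mm along x; along y from -19 mm to +18 mm, where the cheek's inner face is 2 mm further. A fingertip laid on it squeezes it along -z of the drill.
- trigger (a joint): Trigger travel in m: 0 released, 0.012 fully in. Springs back, 3 N at first, 7 N fully in. The lock-on button can go in only while this is above 0.009; locked and eased, it stays held at about 0.006. Squeezing a locked trigger again frees the button.
- lockon_face (a point): Centre of the outer face of the round black lock-on button, 20 mm wide, standing 13 mm out of the cheek's outer (+y) face, at drill x -92, y +45, z +30 mm; axes as the drill's. Pressed along -y. It lies 20 mm higher along z than the squeezed trigger's face: with one fingertip on the squeezed trigger, inside the cheek, the other finger, outside, reaches past the button and pushes it in.
- lockon (a joint): Button travel in m: 0 out, 0.0095 bottomed. Springs out with 2 to 5 N; blocked after 0.5 mm until the trigger is squeezed. Pushed past 0.0065 it catches as the trigger is eased, and then stays at about 0.0065.
- drum_end (a point): Centre of the flat free end of the black rubber abrasive drum, 50 mm wide, 48 mm long (28 mm steel disc in its end), on a tapered steel shank already started in the drill's nose; axes as the drill's; moves with the drum. Driven along -z of the drill; fully home this point is at drill z +105.5 mm.
- drum (a joint): How far the shank has been driven, in m: starts at 0 to 0.005; 0.014 is fully home, its 32 mm wide steel shoulder against the nose face (rigid stop). Held by friction alone: about 10 N moves it, and it stays where it is left.
- bench_switch_tip (a point): Centre of the 26 mm black ball on the switch lever, 80 mm from its hinge. The lever stands on a grey box 70 x 50 x 25 mm fixed to the table left or right of the drill. y is the hinge axis, level; the lever (10 mm rod) is thrown over at right angles to y, away from the robot.
- bench_switch (a joint): Lever angle in rad: 0 off, leaning 0.5 rad towards the robot; 1.0 fully on, leaning 0.5 rad away from it. Starts between 0 and 0.12, turns at under 1 N at the ball and stays where it is left. The hinge is 22 mm above the table.
- junction_box: Grey closed box without a lever, 90 x 70 x 50 mm, fixed to the table; a bystander on the other side of the drill. Origin under its centre.
- wrench: Loose steel wrench lying by the drill stand, a bystander. Origin under its middle.
- screwdriver: Loose screwdriver lying by the drill stand, a bystander. Origin under its middle.
- yoke: Loose copper ring, 84 mm across and 35 mm high, a bystander. Origin under its centre.
- cleaner: Loose white bottle, 60 mm across and 150 mm high, a bystander. Origin under its centre.
- board: Loose flat board 110 x 80 x 6 mm, a bystander. Origin under its centre.
- glass_piece: Loose flat glass piece 100 x 70 x 9 mm, a bystander. Origin under its centre.
- screw_tub: Loose steel bowl 80 mm across and 50 mm high, a bystander. Origin under its centre.

How it is judged:
By the outcome, as a careful person would: the job done as asked, in the order asked, and still so for the second after the job is handed in, with the robot touching nothing.
It also fails if it takes over 58 s, if anything falls off the work surface, if the arm or the gripper's body presses on something with over 40 N, if the wrist force passes 120 N, or if a joint passes its speed limit or range.

## Working session

There is one attempt and no reset: what is moved stays moved. The work goes in short steps, Python scripts to look and compute and a tool call to move; the robot and the scene stay as the last step left them, time stands still between calls to the robot, and variables do not carry over. Pictures are saved under pics/ and viewed, and the job is handed in when it is done.

Besides the shell and the picture viewer there is one more tool, called after "Emit:" by a JSON object that holds its "method" and its "body", one argument or row to a line. arm_command: Moves the arm, as the interface text tells. Its arguments: {"type":"object","properties":{"series":{"type":"array","items":{"type":"array"}},"force":{"type":"number"}},"required":["series"]}

```bash
mkdir -p pics; ls; cat > h.py <<'E'
import numpy as np, cv2
from bench import manip
np.set_printoptions(precision=4,suppress=True)
def snap(name,fn):
    d=manip.get_image(name); cv2.imwrite('pics/'+fn+'.png',d['img']); np.savez('pics/'+fn+'.npz',img=d['img'],K=d['intrinsics'],T=d['world_from_camera']); return d
def load(fn):
    d=np.load('pics/'+fn+'.npz'); return d['img'],d['K'],d['T']
def ray(fn,u,v):
    _,K,T=load(fn); r=T[:3,:3]@np.linalg.solve(K,[u,v,1.]); return T[:3,3],r/np.linalg.norm(r)
def plane(fn,u,v,z):
    o,r=ray(fn,u,v); return o+r*(z-o[2])/r[2]
def tri(obs):
    A=np.zeros((3,3));b=np.zeros(3);L=[]
    for f,u,v in obs:
        o,r=ray(f,u,v);P=np.eye(3)-np.outer(r,r);A+=P;b+=P@o;L.append((P,o))
    x=np.linalg.solve(A,b); return x,[np.linalg.norm(P@(x-o)) for P,o in L]
def proj(fn,p):
    _,K,T=load(fn); c=T[:3,:3].T@(np.asarray(p)-T[:3,3]); q=K@c; return q[:2]/q[2]
E
python3 - <<'E'
from h import *
for n in ['scene','top','wrist']:
    d=snap(n,n+'0'); print(n,d['intrinsics'][0],d['world_from_camera'])
print(manip.get_state())
E
```

```text
pics
scene [472.6323   0.     258.4247] [[ 0.7935  0.4653 -0.3922  1.0935]
 [ 0.6084 -0.5956  0.5244 -0.7722]
 [ 0.0104 -0.6548 -0.7557  1.2756]
 [ 0.      0.      0.      1.    ]]
top [421.8317   0.     263.928 ] [[-0.0283 -0.987   0.158   0.3313]
 [-0.9996  0.0268 -0.0113  0.0088]
 [ 0.0069 -0.1582 -0.9874  1.2116]
 [ 0.      0.      0.      1.    ]]
wrist [289.2386   0.     256.7453] [[ 0.4484  0.8568  0.2544  0.2234]
 [ 0.8938 -0.4292 -0.13    0.6146]
 [-0.0022  0.2857 -0.9583  0.3842]
 [ 0.      0.      0.      1.    ]]
{'time': 0.15, 'qpos': array([-0.8408,  0.5017, -0.4268,  1.5511,  0.2208,  1.1383, -0.2103]), 'qd': array([-0.0001, -0.0009, -0.0003, -0.0028, -0.0006, -0.0028,  0.0015]), 'joint_torque': array([ -0.006 , -56.7104,  -5.8256, -27.9456,  -0.069 ,   0.0265,
         0.0001]), 'position': array([0.2923, 0.58  , 0.2259]), 'tcp_rot': array([[-0.893 ,  0.45  , -0.0007],
       [ 0.45  ,  0.893 , -0.0013],
       [ 0.0001, -0.0015, -1.    ]]), 'contact_force': array([-0.0965, -0.3933, -0.2462]), 'torque': array([0.0107, 0.0365, 0.0162]), 'opening': 0.0918867200766404}
```

View pics/scene0.png

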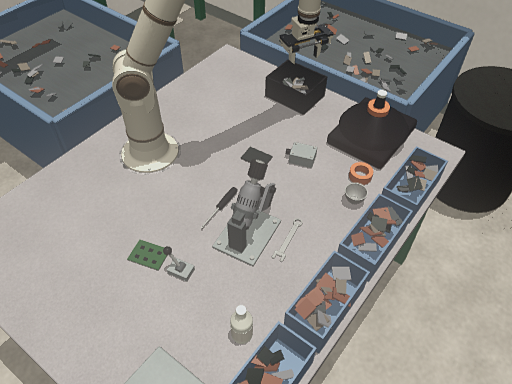

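View pics/top0.png

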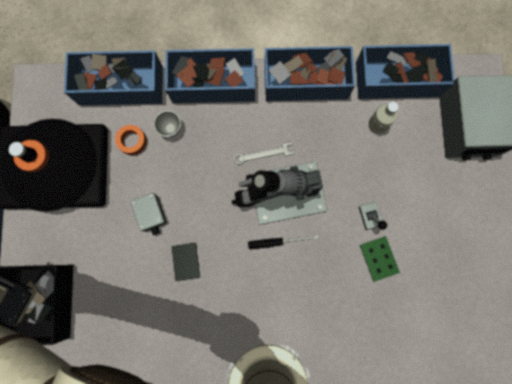

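View pics/wrist0.png

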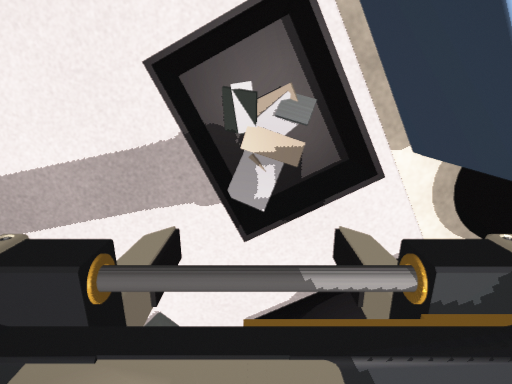

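```bash
python3 - <<'E'
from h import *
a=load('scene0')[0][140:270,190:320]; b=load('top0')[0][130:230,215:345]
cv2.imwrite('pics/c1.png',cv2.resize(a,None,fx=6,fy=4.6*1.3/1.3*1.0,interpolation=cv2.INTER_CUBIC) if 0 else cv2.resize(a,(600,600),interpolation=cv2.INTER_CUBIC))
cv2.imwrite('pics/c2.png',cv2.resize(b,(780,600),interpolation=cv2.INTER_CUBIC))
E
```

```text
(no output)
```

View pics/c1.png

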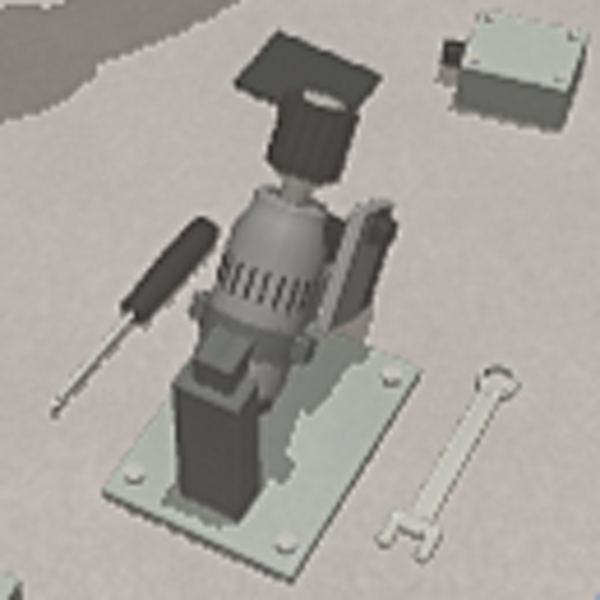

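View pics/c2.png

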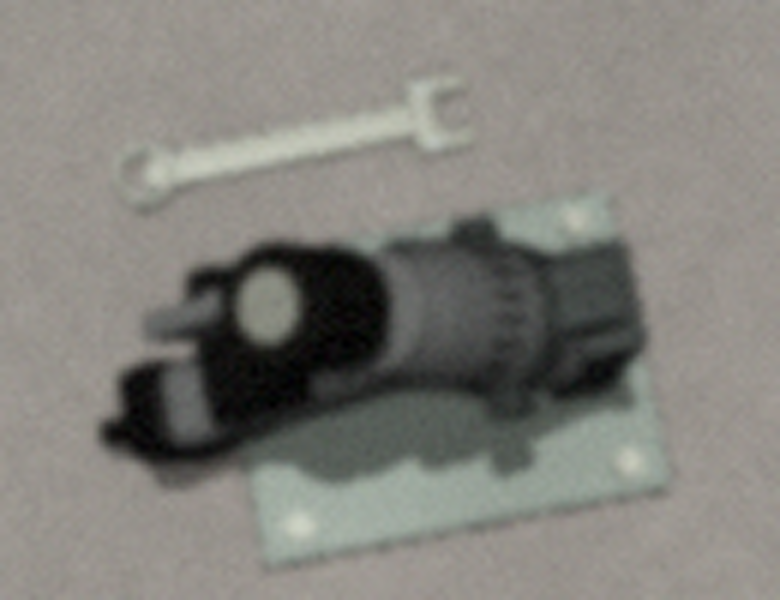

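```bash
python3 - <<'E'
from h import *
p,r=tri([('scene0',260.4,161.7),('top0',259.7,181.2)]); print('drumend',p,r)
for u,v in [(265,570),(670,485),(600,195),(300,525),(630,462),(577,218)]:
    print(plane('top0',u/6+215,v/6+130,0.01))
for n,u,v in [('ball',383,225),('jbox',148,212),('cleaner',384,120),('wr',265,154),('yoke',130,139),('bowl',169,124),('board',185,261),('green',380,258),('glass',480,118)]: print(n,plane('top0',u,v,0.02))
# ball scene
print(tri([('scene0',168.5,251),('top0',382.5,225.5)]))
E
```

```text
drumend [0.5135 0.008  0.2688] [np.float64(0.001847972217153091), np.float64(0.001847972217153022)]
[0.4347 0.0111 0.01  ]
[ 0.47   -0.1836  0.01  ]
[ 0.613  -0.1568  0.01  ]
[ 0.4557 -0.0061  0.01  ]
[ 0.4816 -0.165   0.01  ]
[ 0.6018 -0.1451  0.01  ]
ball [ 0.4242 -0.3396  0.02  ]
jbox [0.4795 0.3253 0.02  ]
cleaner [ 0.7336 -0.3652  0.02  ]
wr [ 0.6398 -0.0113  0.02  ]
yoke [0.6952 0.3809 0.02  ]
bowl [0.7378 0.2677 0.02  ]
board [0.3392 0.2203 0.02  ]
green [ 0.3321 -0.3244  0.02  ]
glass [ 0.7324 -0.65    0.02  ]
(array([ 0.4193, -0.3148,  0.0926]), [np.float64(0.0029095317156938097), np.float64(0.0029095317156938704)])
```

Emit:
{"method": "arm_command", "body": {
  "series": [
    [[0, 0, -0.2], 0, 60]
  ]
}}

```text
time: 0.25
position: [0.2913, 0.5765, 0.2605]
tcp_rot: [[-0.893, 0.45, -0.006], [0.45, 0.893, -0.011], [-0.0, -0.012, -1.0]]
contact_force: [1.4, 0.7, 0.3]
opening: 0.0874
```

Emit:
{"method": "arm_command", "body": {
  "series": [
    [[-0.16, -0.12, -0.14], 0, 20],
    [[-0.16, -0.12, -0.14], 0, 20],
    [[-0.16, -0.12, -0.14], 0, 20],
    [[-0.18, -0.15, -0.05], 0, 0],
    [[-0.18, -0.15, -0.05], 0, 0]
  ]
}}

```text
time: 0.75
position: [0.3836, 0.3856, 0.3716]
tcp_rot: [[-0.893, 0.45, 0.001], [0.45, 0.893, 0.001], [-0.0, 0.001, -1.0]]
contact_force: [0.3, 0.5, -1.4]
opening: 0.0483
```

```bash
python3 - <<'E'
from h import *
s=manip.get_state();print(s['qpos'],s['position'],s['tcp_rot'])
E
```

```text
[-0.5063  0.1886 -0.3863  1.6258  0.0727  1.3403  0.2017] [0.3836 0.3856 0.3716] [[-0.8933  0.4495  0.0008]
 [ 0.4495  0.8933  0.0008]
 [-0.0004  0.0011 -1.    ]]
```

```bash
cat >> h.py <<'E'
def rz(a): 
    c,s=np.cos(a),np.sin(a); return np.array([[c,-s,0],[s,c,0],[0,0,1.]])
def plan(target,turn_deg=0,n=None,R=None,p=None):
    s=manip.get_state(); R=s['tcp_rot'] if R is None else R; p=s['position'] if p is None else p
    d=np.asarray(target)-p; n=n or int(np.ceil(max(np.linalg.norm(d)/0.05,abs(turn_deg)/8.58,1)))
    t=np.radians(turn_deg)/n
    print('n',n,'dist',np.linalg.norm(d))
    for i in range(n):
        print((R.T@(d/n)/0.2).round(3).tolist(), round(t/np.pi,4)); R=R@rz(t)
        if t==0: break
E
python3 - <<'E'
from h import *
plan([0.48,0.0,0.45],45)
E
```

```text
n 9 dist 0.405118751447536
[-0.144, -0.167, -0.044] 0.0278
[-0.158, -0.154, -0.044] 0.0278
[-0.171, -0.14, -0.044] 0.0278
[-0.183, -0.124, -0.044] 0.0278
[-0.193, -0.108, -0.044] 0.0278
[-0.201, -0.091, -0.044] 0.0278
[-0.208, -0.073, -0.044] 0.0278
[-0.214, -0.054, -0.044] 0.0278
[-0.218, -0.035, -0.044] 0.0278
```

Emit:
{"method": "arm_command", "body": {
  "series": [
    [[-0.144, -0.167, -0.044], 0.03, 0],
    [[-0.158, -0.154, -0.044], 0.03, 0],
    [[-0.171, -0.14, -0.044], 0.03, 0],
    [[-0.183, -0.124, -0.044], 0.03, 0],
    [[-0.193, -0.108, -0.044], 0.03, 0]
  ]
}}

```text
time: 1.25
position: [0.4335, 0.1701, 0.415]
tcp_rot: [[-0.588, 0.809, 0.0], [0.809, 0.588, 0.0], [0.0, 0.0, -1.0]]
contact_force: [0.3, 0.7, -0.0]
opening: 0.0078
```

```bash
python3 - <<'E'
from h import *
s=manip.get_state();print(s['qpos'],s['position'],s['tcp_rot'])
snap('wrist','w1')
E
```

```text
[-0.2536  0.0052 -0.1782  1.7223  0.0009  1.4141  0.1969] [0.4335 0.1701 0.415 ] [[-0.5883  0.8087  0.    ]
 [ 0.8087  0.5883  0.    ]
 [ 0.      0.0001 -1.    ]]
```

View pics/w1.png

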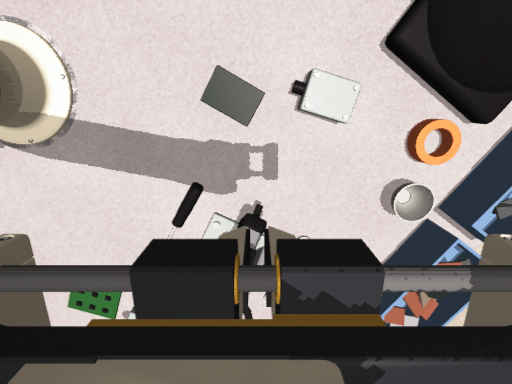

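Emit:
{"method": "arm_command", "body": {
  "series": [
    [[-0.2, -0.12, -0.06], 0.03, 0],
    [[-0.21, -0.1, -0.06], 0.04, 0],
    [[-0.22, -0.08, -0.06], 0.01, 0],
    [[-0.23, -0.05, -0.06], 0, 0],
    [[-0.23, -0.03, -0.06], 0, 0]
  ]
}}

```text
time: 1.8
position: [0.4642, -0.0606, 0.4754]
tcp_rot: [[-0.373, 0.928, 0.001], [0.928, 0.373, -0.0], [-0.0, 0.001, -1.0]]
contact_force: [0.4, 0.3, 0.0]
opening: 0.0002
```

```bash
python3 - <<'E'
from h import *
s=manip.get_state();print(s['qpos'],s['position'],s['tcp_rot'])
plan([0.09,-0.49,0.55])
E
```

```text
[-0.0123 -0.0091  0.0841  1.6075  0.0007  1.5425  0.4536] [ 0.4642 -0.0606  0.4754] [[-0.3726  0.928   0.0006]
 [ 0.928   0.3726 -0.    ]
 [-0.0002  0.0006 -1.    ]]
n 12 dist 0.5744411695306381
[-0.108, -0.211, -0.031] 0.0
```

Emit:
{"method": "arm_command", "body": {
  "series": [
    [[-0.2, -0.14, -0.03], 0.02, 0],
    [[-0.2, -0.14, -0.03], 0.02, 0],
    [[-0.17, -0.18, -0.03], 0.02, 0],
    [[-0.14, -0.2, -0.03], 0, 0],
    [[-0.12, -0.21, -0.03], 0, 0]
  ]
}}

```text
time: 2.3
position: [0.3414, -0.2634, 0.5044]
tcp_rot: [[-0.191, 0.982, -0.001], [0.982, 0.191, 0.0], [0.0, -0.001, -1.0]]
contact_force: [-0.1, -0.5, -0.0]
opening: 0.0005
```

Emit:
{"method": "arm_command", "body": {
  "series": [
    [[-0.12, -0.21, -0.03], 0, 0],
    [[-0.1, -0.22, -0.03], 0, 0],
    [[-0.1, -0.22, -0.03], 0, 0],
    [[-0.06, -0.23, -0.03], 0, 0],
    [[0, -0.23, -0.03], 0, 0]
  ]
}}

```text
time: 2.8
position: [0.1377, -0.3801, 0.5345]
tcp_rot: [[-0.191, 0.982, -0.001], [0.982, 0.191, 0.0], [0.0, -0.001, -1.0]]
contact_force: [0.1, -0.9, -0.5]
opening: 0.0003
```

```bash
python3 - <<'E'
from h import *
s=manip.get_state();print(s['time'],s['qpos'],s['position'],s['tcp_rot'])
plan([0.09,-0.49,0.55])
E
```

```text
2.8 [ 0.4052 -0.1944  0.612   1.6087  0.1129  1.6924  1.2141] [ 0.1377 -0.3801  0.5345] [[-0.1909  0.9816 -0.0009]
 [ 0.9816  0.1909  0.    ]
 [ 0.0002 -0.0009 -1.    ]]
n 3 dist 0.12080460819207724
[-0.165, -0.113, -0.026] 0.0
```

Emit:
{"method": "arm_command", "body": {
  "series": [
    [[-0.12, -0.06, -0.2], 0, 0],
    [[-0.12, -0.06, -0.2], 0, 0],
    [[-0.1, -0.04, -0.22], 0, 0],
    [[0, 0, -0.25], 0, 0],
    [[0, 0, -0.25], 0, 0]
  ]
}}

```text
time: 3.3
position: [0.1193, -0.4523, 0.7151]
tcp_rot: [[-0.185, 0.983, 0.013], [0.981, 0.186, -0.058], [-0.059, 0.002, -0.998]]
contact_force: [-0.7, 0.5, -0.2]
opening: 0.0003
```

```bash
python3 - <<'E'
from h import *
s=manip.get_state();print(s['time'],s['qpos'],s['position'],s['tcp_rot'])
E
```

```text
3.3 [ 0.6051  0.063   0.7233  1.0211 -0.0442  2.0137  1.4928] [ 0.1193 -0.4523  0.7151] [[-0.1853  0.9826  0.0127]
 [ 0.9809  0.1857 -0.0578]
 [-0.0591  0.0017 -0.9982]]
```

Emit:
{"method": "arm_command", "body": {
  "series": [
    [[0, 0, -0.25], 0, 0],
    [[0, 0, -0.25], 0, 0],
    [[0, 0, -0.25], 0, 0]
  ]
}}

```text
time: 3.6
position: [0.1202, -0.4373, 0.7645]
tcp_rot: [[-0.195, 0.98, 0.05], [0.966, 0.201, -0.161], [-0.168, 0.017, -0.986]]
contact_force: [1.3, -1.7, -0.5]
opening: 0.0006
```

```bash
python3 - <<'E'
from h import *
s=manip.get_state();print(s['time'],s['qpos'],s['position'],s['tcp_rot'])
E
```

```text
3.6 [ 0.5801 -0.0063  0.6592  0.9624  0.0101  2.015   1.4453] [ 0.1202 -0.4373  0.7645] [[-0.195   0.9795  0.0498]
 [ 0.9664  0.2006 -0.1609]
 [-0.1676  0.0167 -0.9857]]
```

Emit:
{"method": "arm_command", "body": {
  "series": [
    [[0, 0, 0.1], 0, 0],
    [[0, 0, 0.1], 0, 0],
    [[0, 0, 0.1], 0, 0]
  ]
}}

```text
time: 3.9
position: [0.1203, -0.4475, 0.7042]
tcp_rot: [[-0.19, 0.981, 0.049], [0.968, 0.195, -0.16], [-0.167, 0.017, -0.986]]
contact_force: [-0.7, -0.1, 0.2]
opening: 0.0002
```

```bash
python3 - <<'E'
from h import *
s=manip.get_state();print(s['time'],s['qpos'],s['position'],s['tcp_rot'])
E
```

```text
3.9 [ 0.5773 -0.0709  0.6048  1.1608  0.0578  1.8707  1.4014] [ 0.1203 -0.4475  0.7042] [[-0.19    0.9806  0.0491]
 [ 0.9675  0.1955 -0.1603]
 [-0.1668  0.017  -0.9858]]
```

Emit:
{"method": "arm_command", "body": {
  "series": [
    [[0, 0, -0.25], 0, 0],
    [[0, 0, -0.25], 0, 0],
    [[-0.02, 0, -0.24], 0, 0],
    [[-0.04, 0, -0.24], 0, 0],
    [[-0.06, 0, -0.24], 0, 0]
  ]
}}

```text
time: 4.4
position: [0.1134, -0.4312, 0.8218]
tcp_rot: [[-0.182, 0.979, 0.088], [0.94, 0.2, -0.278], [-0.29, 0.032, -0.957]]
contact_force: [0.5, 0.1, -0.5]
opening: 0.0005
```

```bash
python3 - <<'E'
from h import *
s=manip.get_state();print(s['time'],s['qpos'],s['position'],s['tcp_rot'])
E
```

```text
4.4 [ 1.2614 -0.0165 -0.0114  0.8468  0.0049  2.0153  1.4493] [ 0.1134 -0.4312  0.8218] [[-0.1823  0.9793  0.0876]
 [ 0.9395  0.1998 -0.2783]
 [-0.29    0.0316 -0.9565]]
```

Emit:
{"method": "arm_command", "body": {
  "series": [
    [[-0.04, -0.1, -0.22], 0, 0],
    [[-0.04, -0.1, -0.22], 0, 0],
    [[-0.04, -0.1, -0.22], 0, 0],
    [[-0.05, -0.05, -0.24], 0, 0],
    [[-0.06, 0, -0.24], 0, 0]
  ]
}}

```text
time: 4.9
position: [0.0352, -0.4177, 0.9017]
tcp_rot: [[-0.158, 0.981, 0.115], [0.875, 0.193, -0.445], [-0.458, 0.03, -0.888]]
contact_force: [0.3, 0.2, 0.7]
opening: 0.0005
```

```bash
python3 - <<'E'
from h import *
s=manip.get_state();print(s['time'],s['qpos'],s['position'],s['tcp_rot'])
E
```

```text
4.9 [ 1.4474 -0.064   0.0359  0.7175 -0.0811  2.0153  1.6179] [ 0.0352 -0.4177  0.9017] [[-0.1579  0.9808  0.1145]
 [ 0.8747  0.1927 -0.4447]
 [-0.4582  0.03   -0.8883]]
```

Emit:
{"method": "arm_command", "body": {
  "series": [
    [[-0.06, -0.04, -0.24], 0, 0],
    [[-0.06, -0.04, -0.24], 0, 0],
    [[-0.08, -0.02, -0.23], 0, 0],
    [[-0.08, 0, -0.23], 0, 0]
  ]
}}

```text
time: 5.3
position: [0.0126, -0.388, 0.9682]
tcp_rot: [[-0.142, 0.981, 0.13], [0.795, 0.192, -0.576], [-0.59, 0.022, -0.807]]
contact_force: [0.6, -0.0, 0.3]
opening: 0.0003
```

```bash
python3 - <<'E'
from h import *
s=manip.get_state();print(s['time'],s['qpos'],s['position'],s['tcp_rot'],np.degrees(np.arccos(-s['tcp_rot'][2,2])))
E
```

```text
5.3 [ 1.3296 -0.1057  0.187   0.605  -0.0915  2.0153  1.6418] [ 0.0126 -0.388   0.9682] [[-0.1424  0.9812  0.1303]
 [ 0.7949  0.1918 -0.5756]
 [-0.5898  0.0216 -0.8073]] 36.167976642138626
```

Emit:
{"method": "arm_command", "body": {
  "series": [
    [[-0.08, 0, -0.2], 0, 0]
  ]
}}

```text
time: 5.4
position: [0.0123, -0.3806, 0.9832]
tcp_rot: [[-0.138, 0.981, 0.133], [0.774, 0.191, -0.603], [-0.618, 0.02, -0.786]]
contact_force: [0.2, -0.3, 0.3]
opening: 0.0007
```

```bash
python3 - <<'E'
from h import *
s=manip.get_state();print(s['time'],s['qpos'],s['position'],s['tcp_rot'],np.degrees(np.arccos(-s['tcp_rot'][2,2])))
E
```

```text
5.4 [ 1.3444 -0.1109  0.1755  0.5755 -0.0958  2.0153  1.64  ] [ 0.0123 -0.3806  0.9832] [[-0.1383  0.9814  0.1331]
 [ 0.7743  0.191  -0.6034]
 [-0.6175  0.0196 -0.7863]] 38.1598546086655
```

```bash
cat >> h.py <<'E'
def path(pts,n0=0):
    s=manip.get_state(); p=s['position']
    for q in pts:
        plan(q,R=s['tcp_rot'],p=p); p=np.asarray(q)
def st():
    s=manip.get_state(); R=s['tcp_rot']
    print(s['time'],s['qpos'],s['position'],'zt',R[:,2],'yt',R[:,1],'tilt',np.degrees(np.arccos(-R[2,2])),'F',s['contact_force'])
E
python3 - <<'E'
from h import *
path([[0.1,-0.5,0.7],[0.38,-0.38,0.6],[0.47,0.05,0.5]])
E
```

```text
n 7 dist 0.31962890499643226
[0.05, 0.041, 0.219] 0.0
n 7 dist 0.32062439083762795
[0.083, 0.211, 0.031] 0.0
n 10 dist 0.45055521304275237
[0.191, 0.084, -0.084] 0.0
```

Emit:
{"method": "arm_command", "body": {
  "series": [
    [[0.05, 0.04, 0.22], 0, 0],
    [[0.05, 0.04, 0.22], 0, 0],
    [[0.05, 0.04, 0.22], 0, 0],
    [[0.05, 0.04, 0.22], 0, 0],
    [[0.05, 0.04, 0.22], 0, 0]
  ]
}}

```text
time: 5.9
position: [0.0776, -0.4685, 0.7795]
tcp_rot: [[-0.145, 0.98, 0.137], [0.777, 0.199, -0.598], [-0.613, 0.02, -0.79]]
contact_force: [1.9, 1.2, 1.2]
opening: 0.0004
```

```bash
python3 - <<'E'
from h import *
st()
path([[0.38,-0.38,0.6],[0.47,0.05,0.5]])
E
```

```text
5.9 [ 1.5352 -0.3069 -0.0993  1.3461 -0.0829  1.4422  1.606 ] [ 0.0776 -0.4685  0.7795] zt [ 0.1373 -0.5977 -0.7899] yt [0.9799 0.1987 0.02  ] tilt 37.82589509540853 F [1.8778 1.1968 1.2121]
n 8 dist 0.3626186252932013
[0.084, 0.194, 0.082] 0.0
n 10 dist 0.45055521304275237
[0.191, 0.086, -0.083] 0.0
```

Emit:
{"method": "arm_command", "body": {
  "series": [
    [[0.03, 0.19, 0.13], 0, 0],
    [[0.03, 0.19, 0.13], 0, 0],
    [[0.08, 0.2, 0.07], 0, 0],
    [[0.08, 0.2, 0.07], 0, 0],
    [[0.1, 0.2, 0.05], 0, 0]
  ]
}}

```text
time: 6.4
position: [0.2696, -0.4363, 0.6748]
tcp_rot: [[-0.138, 0.982, 0.13], [0.778, 0.189, -0.599], [-0.613, 0.018, -0.79]]
contact_force: [1.2, -0.5, -0.2]
opening: 0.0004
```

```bash
python3 - <<'E'
from h import *
st()
path([[0.38,-0.38,0.6],[0.47,0.05,0.5]])
E
```

```text
6.4 [ 1.288  -0.2971 -0.3887  1.5637  0.1824  1.2614  1.0623] [ 0.2696 -0.4363  0.6748] zt [ 0.1304 -0.599  -0.7901] yt [0.9818 0.1893 0.0185] tilt 37.80471215403234 F [ 1.1524 -0.5015 -0.1511]
n 3 dist 0.14473099540079334
[0.124, 0.196, 0.066] 0.0
n 10 dist 0.45055521304275237
[0.192, 0.084, -0.083] 0.0
```

Emit:
{"method": "arm_command", "body": {
  "series": [
    [[0.12, 0.18, 0.06], 0, 0],
    [[0.13, 0.18, 0.05], 0, 0],
    [[0.16, 0.16, 0.0], 0, 0],
    [[0.18, 0.12, -0.06], 0, 0],
    [[0.19, 0.08, -0.08], 0, 0]
  ]
}}

```text
time: 6.9
position: [0.3876, -0.2832, 0.5869]
tcp_rot: [[-0.139, 0.982, 0.13], [0.777, 0.189, -0.6], [-0.614, 0.018, -0.789]]
contact_force: [-0.5, 0.3, 0.2]
opening: 0.0004
```

```bash
python3 - <<'E'
from h import *
st()
path([[0.47,0.05,0.5]])
E
```

```text
6.9 [ 1.0185 -0.2989 -0.6457  1.7212  0.3788  1.297   0.5091] [ 0.3876 -0.2832  0.5869] zt [ 0.1299 -0.5999 -0.7895] yt [0.9818 0.1892 0.0177] tilt 37.863157391703695 F [-0.4821  0.3409  0.1752]
n 8 dist 0.35406293964266583
[0.188, 0.089, -0.075] 0.0
```

Emit:
{"method": "arm_command", "body": {
  "series": [
    [[0.19, 0.09, -0.075], 0, 0],
    [[0.19, 0.09, -0.075], 0, 0],
    [[0.19, 0.09, -0.075], 0, 0],
    [[0.19, 0.09, -0.075], 0, 0],
    [[0.19, 0.09, -0.075], 0, 0]
  ]
}}

```text
time: 7.4
position: [0.4392, -0.0727, 0.5326]
tcp_rot: [[-0.139, 0.981, 0.133], [0.776, 0.191, -0.601], [-0.615, 0.02, -0.788]]
contact_force: [0.9, 0.2, -1.0]
opening: 0.0005
```

```bash
python3 - <<'E'
from h import *
st()
snap('wrist','w2')
E
```

```text
7.4 [ 0.8941 -0.1941 -1.1056  1.7144  0.4909  1.5134 -0.0474] [ 0.4392 -0.0727  0.5326] zt [ 0.1327 -0.6013 -0.7879] yt [0.9814 0.1909 0.0196] tilt 38.01086206454381 F [ 0.941   0.1859 -0.9523]
```

View pics/w2.png

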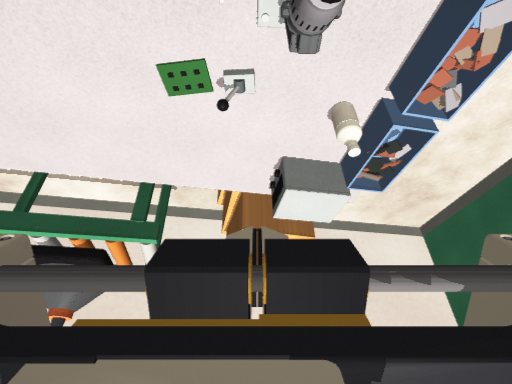

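```bash
python3 - <<'E'
from h import *
path([[0.49,0.16,0.46]])
print(tri([('scene0',168.5,251),('top0',382.5,225.5),('w2',222,105)]))
E
```

```text
n 5 dist 0.23923424184910363
[0.209, 0.092, -0.071] 0.0
(array([ 0.4198, -0.3153,  0.0944]), [np.float64(0.003073539030195054), np.float64(0.002977409207484106), np.float64(0.0009235275707386385)])
```

Emit:
{"method": "arm_command", "body": {
  "series": [
    [[0.21, 0.09, -0.07], 0, 0],
    [[0.21, 0.09, -0.07], 0, 0],
    [[0.21, 0.09, -0.07], 0, 0],
    [[0.21, 0.09, -0.07], 0, 0],
    [[0.19, 0.09, -0.07], 0, 0]
  ]
}}

```text
time: 7.95
position: [0.4836, 0.1149, 0.4713]
tcp_rot: [[-0.142, 0.982, 0.123], [0.78, 0.188, -0.597], [-0.61, 0.011, -0.792]]
contact_force: [0.7, -1.7, 1.5]
opening: 0.0002
```

```bash
python3 - <<'E'
from h import *
st()
snap('wrist','w3')
E
```

```text
7.95 [ 0.257   0.4125 -1.2811  1.5523  0.8526  1.9534 -0.7871] [0.4836 0.1149 0.4713] zt [ 0.1233 -0.5974 -0.7924] yt [0.9821 0.1878 0.0113] tilt 37.58928771205416 F [ 0.7258 -1.6914  1.495 ]
```

View pics/w3.png

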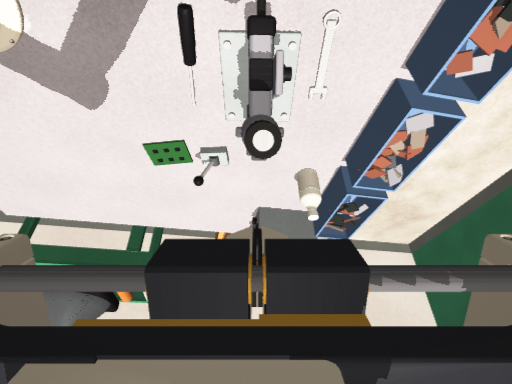

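```bash
python3 - <<'E'
from h import *
a=load('w3')[0][0:170,200:320]
cv2.imwrite('pics/c3.png',cv2.resize(a,None,fx=3.5,fy=3.5,interpolation=cv2.INTER_CUBIC))
g=cv2.cvtColor(load('w3')[0],cv2.COLOR_BGR2GRAY)
m=(g[115:165,240:290]>150).astype(np.uint8)
n,l,s,c=cv2.connectedComponentsWithStats(m)
for i in range(1,n): print(s[i],c[i]+[240,115])
E
```

```text
[ 0  0  6 12 47] [241.6596 119.766 ]
[  0   0  50  50 922] [271.6182 146.2809]
[ 13  15  21  21 361] [262.8255 140.0111]
```

View pics/c3.png

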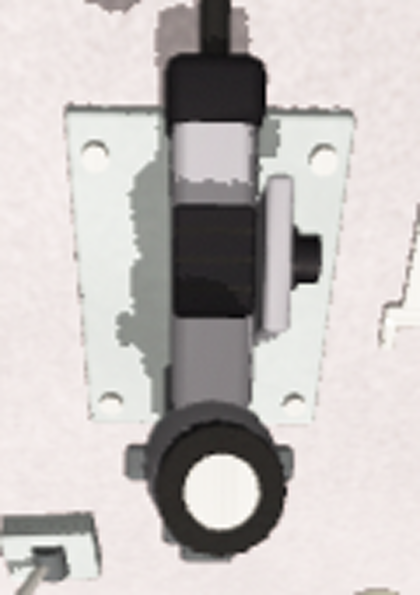

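```bash
cat >> h.py <<'E'
from scipy.optimize import least_squares
T38=np.radians(38)
def drillR(psi):
    s,c=np.sin(T38),np.cos(T38)
    R=np.array([[0,1,0],[-c,0,s],[s,0,c]])
    return rz(psi)@R
E
python3 - <<'E'
from h import *
px=lambda u,v:(200+u/3.5-.35,v/3.5-.35)
def pts(d): return dict(disc=[0,0,.1195-d],trig=[-.092,0,.022],ch=[-.092,.026,.045],cht=[-.123,.026,.045],chb=[-.061,.026,.045],tl=[-.115,-.019,.022],tr=[-.115,.018,.022],bl=[-.069,-.019,.022])
obs=[('w3','disc',(262.8,140.0)),('scene0','disc',(260.4,161.7)),('top0','disc',(259.7,181.2)),
('w3','trig',px(214,261)),('w3','ch',px(276,255)),('w3','cht',px(280,176)),('w3','chb',px(273,333)),('w3','tl',px(172,205)),('w3','tr',px(258,205)),('w3','bl',px(175,317))]
def f(x,full=False):
    R=drillR(x[2]);P=pts(x[3]);r=[]
    for fn,n,uv in obs: r.append(proj(fn,np.r_[x[:2],.175]+R@np.array(P[n]))-uv)
    return np.array(r) if full else np.concatenate(r)
s=least_squares(f,[.52,-.07,.17,.002],loss='soft_l1')
print(s.x,np.degrees(s.x[2]));print(f(s.x,True))
R=drillR(s.x[2]);o=np.r_[s.x[:2],.175];print(R)
for k,v in pts(s.x[3]).items(): print(k,o+R@np.array(v))
b=[plane('w3',*px(u,v),0.012) for u,v in [(95,156),(323,160),(111,401),(293,404)]];print(np.array(b))
print(tri([('scene0',168.5,251),('top0',382.5,225.5),('w2',222,105),('w3',199,180.5)]))
E
```

```text
[ 0.5272 -0.0639  0.1731  0.0011] 9.917604280477251
[[-0.2461  0.5124]
 [-0.3399  0.4394]
 [-0.52   -1.0271]
 [ 0.1092  0.1349]
 [ 0.4905  0.1552]
 [-0.041  -0.3434]
 [ 0.7605  0.0247]
 [-0.1414 -0.1761]
 [-0.5516  0.0931]
 [-0.9779 -0.255 ]]
[[ 0.1357  0.9851 -0.106 ]
 [-0.7762  0.1722  0.6065]
 [ 0.6157  0.      0.788 ]]
disc [0.5146 0.0079 0.2683]
trig [0.5124 0.0208 0.1357]
ch [0.5355 0.0393 0.1538]
cht [0.5313 0.0633 0.1347]
chb [0.5397 0.0152 0.1729]
tl [0.4905 0.0354 0.1215]
tr [0.527  0.0418 0.1215]
bl [ 0.4968 -0.0003  0.1499]
[[ 0.456  -0.0058  0.012 ]
 [ 0.5749  0.0143  0.012 ]
 [ 0.4834 -0.1628  0.012 ]
 [ 0.6014 -0.1436  0.012 ]]
(array([ 0.4208, -0.3153,  0.0947]), [np.float64(0.00241977134442812), np.float64(0.003892624025534415), np.float64(0.0008907718154803045), np.float64(0.002656970175048386)])
```

```bash
cat >> h.py <<'E'
PSI=0.1731; O=np.array([.5272,-.0639,.175]); DR=drillR(PSI)
def D(x,y,z): return O+DR@(np.array([x,y,z])/1000.)
def dst():
    s=manip.get_state(); p=DR.T@(s['position']-O)*1000; F=DR.T@s['contact_force']
    print('t',s['time'],'drill mm',p,'F drill',F,'open',s['opening'],'q',s['qpos']); R=s['tcp_rot']; print(' zt',DR.T@R[:,2],'yt',DR.T@R[:,1])
E
python3 - <<'E'
from h import *
dst(); path([D(0,0,170)])
E
```

```text
t 8.0 drill mm [ 27.1505 -11.1309 349.8145] F drill [-2.642  -1.5967  4.1778] open 0.0004409584338589531 q [ 0.236   0.4203 -1.2801  1.5517  0.8521  1.9505 -0.7912]
 zt [-0.0134  0.0267 -0.9996] yt [-0.0214  0.9994  0.027 ]
n 4 dist 0.1821930161034208
[0.031, 0.009, 0.225] 0.0
```

Emit:
{"method": "arm_command", "body": {
  "series": [
    [[0.04, 0.01, 0.22], 0, 0],
    [[0.03, 0.01, 0.22], 0, 0],
    [[0.03, 0.01, 0.22], 0, 0],
    [[0.02, 0.01, 0.2], 0, 0],
    [[0, 0, 0], 0, 0]
  ]
}}

```text
time: 8.5
position: [0.5075, 0.0272, 0.318]
tcp_rot: [[-0.143, 0.983, 0.118], [0.778, 0.185, -0.6], [-0.611, 0.006, -0.791]]
contact_force: [0.6, -0.3, 0.6]
opening: 0.0002
```

```bash
python3 - <<'E'
from h import *
dst(); path([D(0,0,125)])
E
```

```text
t 8.5 drill mm [ 14.6752  -3.7368 170.0289] F drill [0.712  0.5265 0.2517] open 0.0001901717275945567 q [ 0.4066  0.4981 -1.2242  1.8299  0.955   1.6701 -0.8675]
 zt [-0.0055  0.0125 -0.9999] yt [-0.0069  0.9999  0.0126]
n 1 dist 0.04750714917070633
[0.072, 0.016, 0.226] 0.0
```

Emit:
{"method": "arm_command", "body": {
  "series": [
    [[0.07, 0.02, 0.1], 0, 0],
    [[0, 0, 0.1], 0, 0],
    [[0, 0, 0], 0, 0]
  ]
}}

```text
time: 8.8
position: [0.5156, 0.0179, 0.2809]
tcp_rot: [[-0.142, 0.982, 0.123], [0.78, 0.187, -0.598], [-0.61, 0.011, -0.792]]
contact_force: [-1.2, 0.2, 0.6]
opening: 0.0004
```

```bash
python3 - <<'E'
from h import *
dst()
E
```

```text
t 8.8 drill mm [  0.1088   2.6572 134.302 ] F drill [ 0.0434 -1.1221  0.7122] open 0.00042007979163391756 q [ 0.3969  0.5458 -1.1911  1.8671  1.0029  1.6225 -0.9106]
 zt [-0.0074  0.018  -0.9998] yt [-0.0056  0.9998  0.018 ]
```

Emit:
{"method": "arm_command", "body": {
  "series": [
    [[0, -0.01, 0.04], 0, 0],
    [[0, 0, 0.03], 0, 0],
    [[0, 0, 0], 0, 0]
  ]
}}

```text
time: 9.1
position: [0.516, 0.0102, 0.2709]
tcp_rot: [[-0.141, 0.982, 0.125], [0.781, 0.188, -0.596], [-0.609, 0.014, -0.793]]
contact_force: [0.5, -0.1, -0.5]
opening: 0.0005
```

```bash
python3 - <<'E'
from h import *
dst()
E
```

```text
t 9.1 drill mm [ -0.0045   1.724  121.6857] F drill [-0.1448  0.4874 -0.5638] open 0.0004709668972071881 q [ 0.4096  0.5518 -1.1861  1.8859  1.0164  1.6017 -0.9183]
 zt [-0.0084  0.0204 -0.9998] yt [-0.0038  0.9998  0.0204]
```

Emit:
{"method": "arm_command", "body": {
  "series": [
    [[0, 0, 0.025], 0, 0],
    [[0, 0, 0], 0, 0],
    [[0, 0, 0], 0, 0]
  ]
}}

```text
time: 9.4
position: [0.517, 0.0082, 0.2674]
tcp_rot: [[-0.141, 0.982, 0.126], [0.781, 0.189, -0.596], [-0.609, 0.015, -0.793]]
contact_force: [-0.8, 0.8, 3.6]
opening: 0.0007
```

```bash
python3 - <<'E'
from h import *
dst()
E
```

```text
t 9.4 drill mm [ -0.48     2.3408 117.587 ] F drill [ 1.479  -0.6702  3.395 ] open 0.000654259419332322 q [ 0.4119  0.5556 -1.1836  1.8904  1.0224  1.5953 -0.9205]
 zt [-0.0089  0.0218 -0.9997] yt [-0.004   0.9998  0.0219]
```

Emit:
{"method": "arm_command", "body": {
  "series": [
    [[0, 0, 0.02], 0, 0],
    [[0, 0, 0.02], 0, 0],
    [[0, 0, 0], 0, 0]
  ]
}}

```text
time: 9.7
position: [0.5178, 0.0035, 0.2612]
tcp_rot: [[-0.141, 0.982, 0.126], [0.781, 0.189, -0.596], [-0.609, 0.015, -0.793]]
contact_force: [-0.8, 1.1, 4.8]
opening: 0.0002
```

```bash
python3 - <<'E'
from h import *
dst()
E
```

```text
t 9.7 drill mm [ -0.4724   2.371  109.7847] F drill [ 1.9879 -0.6415  4.4962] open 0.0002271304172235434 q [ 0.4169  0.5617 -1.1782  1.899   1.0319  1.5853 -0.924 ]
 zt [-0.0084  0.0218 -0.9997] yt [-0.0042  0.9998  0.0218]
```

Emit:
{"method": "arm_command", "body": {
  "series": [
    [[0, 0, 0.015], 0, 0],
    [[0, 0, 0.01], 0, 0],
    [[0, 0, 0], 0, 0]
  ]
}}

```text
time: 10.0
position: [0.5182, 0.0016, 0.2587]
tcp_rot: [[-0.141, 0.982, 0.128], [0.78, 0.19, -0.596], [-0.61, 0.015, -0.793]]
contact_force: [-6.2, 5.1, 14.9]
opening: 0.0
```

```bash
python3 - <<'E'
from h import *
dst()
E
```

```text
t 10.0 drill mm [ -0.5257   2.4386 106.6204] F drill [ 4.3756 -5.2378 15.4956] open 1.9282028250845425e-05 q [ 0.4192  0.5643 -1.1769  1.9032  1.037   1.5811 -0.9261]
 zt [-0.0078  0.0229 -0.9997] yt [-0.0044  0.9997  0.023 ]
```

Emit:
{"method": "arm_command", "body": {
  "series": [
    [[0, 0, 0.01], 0, 0],
    [[0, 0, 0], 0, 0]
  ]
}}

```text
time: 10.2
position: [0.5183, 0.0016, 0.2586]
tcp_rot: [[-0.141, 0.982, 0.129], [0.78, 0.191, -0.596], [-0.61, 0.016, -0.792]]
contact_force: [-9.9, 9.0, 23.7]
opening: 0.0004
```

```bash
python3 - <<'E'
from h import *
dst()
E
```

```text
t 10.2 drill mm [ -0.5865   2.5198 106.5221] F drill [ 6.248  -8.1656 25.1513] open 0.0003613536140326638 q [ 0.4197  0.5645 -1.1778  1.9044  1.0385  1.5806 -0.927 ]
 zt [-0.0073  0.0244 -0.9997] yt [-0.0047  0.9997  0.0245]
```

Emit:
{"method": "arm_command", "body": {
  "series": [
    [[0, 0, 0.015], 0, 0],
    [[0, 0, 0], 0, 0]
  ]
}}

```text
time: 10.4
position: [0.5184, 0.0015, 0.2584]
tcp_rot: [[-0.142, 0.981, 0.131], [0.779, 0.192, -0.597], [-0.611, 0.018, -0.792]]
contact_force: [-16.5, 14.7, 37.8]
opening: 0.0008
```

```bash
python3 - <<'E'
from h import *
dst()
E
```

```text
t 10.4 drill mm [ -0.6435   2.6463 106.3285] F drill [  9.6304 -13.7281  40.4357] open 0.0008425611220361101 q [ 0.4203  0.5647 -1.1791  1.9061  1.0409  1.58   -0.9283]
 zt [-0.0064  0.0266 -0.9996] yt [-0.0051  0.9996  0.0266]
```

Emit:
{"method": "arm_command", "body": {
  "series": [
    [[0, 0, -0.05], 0, 0],
    [[0, 0, -0.2], 0, 48],
    [[0, 0, -0.1], 0, 48],
    [[0.2, 0.06, 0], 0, 48],
    [[0.2, 0.06, 0], 0, 48]
  ]
}}

```text
time: 10.9
position: [0.5236, 0.1059, 0.2603]
tcp_rot: [[-0.136, 0.983, 0.126], [0.781, 0.185, -0.596], [-0.609, 0.018, -0.793]]
contact_force: [1.2, -1.1, 0.7]
opening: 0.0279
```

```bash
python3 - <<'E'
from h import *
dst(); snap('wrist','w4'); path([D(-92,35,70)])
E
```

```text
t 10.9 drill mm [-79.7438  25.737  170.5635] F drill [ 1.4238  0.9811 -0.2563] open 0.027943636242413746 q [ 0.1687  0.6563 -1.1325  1.7664  1.0104  1.7034 -1.0429]
 zt [-0.0083  0.0218 -0.9997] yt [0.0006 0.9998 0.0218]
n 3 dist 0.10048996073661025
[0.004, 0.013, 0.167] 0.0
```

View pics/w4.png

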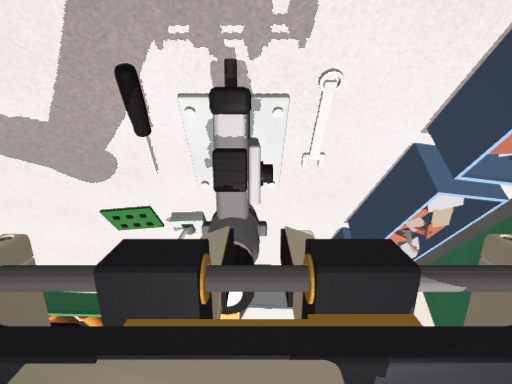

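Emit:
{"method": "arm_command", "body": {
  "series": [
    [[0.03, 0.04, 0.15], 0, 48],
    [[0, 0, 0.15], 0, 48],
    [[0, 0, 0.14], 0, 48],
    [[0, 0, 0.04], 0, 48],
    [[0, 0, 0], 0, 48]
  ]
}}

```text
time: 11.45
position: [0.5411, 0.0537, 0.1791]
tcp_rot: [[-0.141, 0.982, 0.123], [0.781, 0.187, -0.597], [-0.609, 0.012, -0.793]]
contact_force: [-0.1, 0.3, 0.4]
opening: 0.0482
```

```bash
python3 - <<'E'
from h import *
dst(); snap('wrist','w5')
E
```

```text
t 11.45 drill mm [-86.8581  33.9068  73.1102] F drill [ 0.0109 -0.0339  0.5233] open 0.048208593525915805 q [ 0.2249  0.7414 -1.0624  1.852   1.121   1.5832 -1.0759]
 zt [-0.0086  0.0182 -0.9998] yt [-0.0046  0.9998  0.0183]
```

View pics/w5.png

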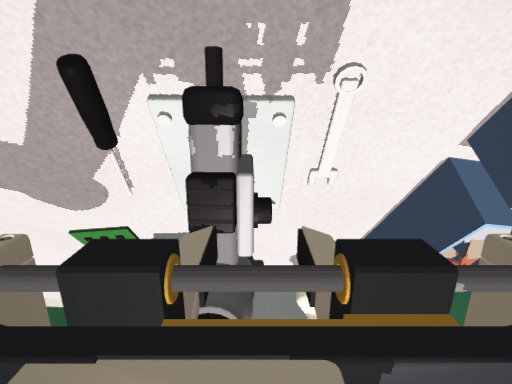

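Emit:
{"method": "arm_command", "body": {
  "series": [
    [[0.02, 0, 0.1], 0, 48],
    [[0, 0, 0.1], 0, 48],
    [[0, 0, 0.02], 0, 48],
    [[0, 0, 0], 0, 48]
  ]
}}

```text
time: 11.9
position: [0.546, 0.0306, 0.1418]
tcp_rot: [[-0.141, 0.982, 0.123], [0.78, 0.187, -0.597], [-0.609, 0.012, -0.793]]
contact_force: [-0.8, -0.2, -0.6]
opening: 0.0478
```

```bash
python3 - <<'E'
from h import *
dst(); snap('wrist','w6')
E
```

```text
t 11.9 drill mm [-91.2086  34.7483  29.1335] F drill [-0.3263 -0.7969 -0.4739] open 0.04775635395095672 q [ 0.2444  0.7837 -1.0241  1.8855  1.1786  1.5315 -1.1001]
 zt [-0.0083  0.0186 -0.9998] yt [-0.0045  0.9998  0.0186]
```

View pics/w6.png

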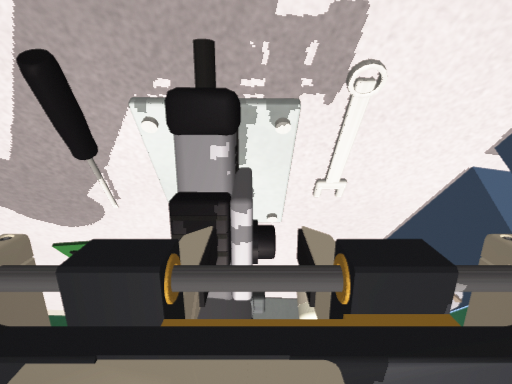

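Emit:
{"method": "arm_command", "body": {
  "series": [
    [[0, 0, 0.04], 0, 48],
    [[0, 0, 0.03], 0, 48],
    [[0, 0, 0], 0, 48]
  ]
}}

```text
time: 12.25
position: [0.5487, 0.0239, 0.1315]
tcp_rot: [[-0.141, 0.982, 0.126], [0.781, 0.189, -0.595], [-0.608, 0.015, -0.794]]
contact_force: [0.1, 2.7, 4.2]
opening: 0.0478
```

```bash
python3 - <<'E'
from h import *
dst()
E
```

```text
t 12.25 drill mm [-92.0327  36.282   16.6835] F drill [0.5136 0.5155 4.9286] open 0.04782402883839141 q [ 0.2517  0.7955 -1.0134  1.8938  1.1983  1.5146 -1.1056]
 zt [-0.0099  0.0221 -0.9997] yt [-0.0042  0.9997  0.0221]
```

Emit:
{"method": "arm_command", "body": {
  "series": [
    [[0, 0, 0.02], 0, 48],
    [[0, 0, 0.01], 0, 48],
    [[0, 0, 0], 0, 48]
  ]
}}

```text
time: 12.55
position: [0.5493, 0.0209, 0.1275]
tcp_rot: [[-0.141, 0.982, 0.127], [0.781, 0.189, -0.595], [-0.608, 0.015, -0.794]]
contact_force: [-1.0, 4.9, 6.8]
opening: 0.0476
```

```bash
python3 - <<'E'
from h import *
dst()
E
```

```text
t 12.55 drill mm [-92.0605  36.3308  11.7054] F drill [ 0.2086 -0.1723  8.4318] open 0.047561295865789874 q [ 0.2546  0.8002 -1.0092  1.8973  1.2057  1.5092 -1.1078]
 zt [-0.0096  0.0225 -0.9997] yt [-0.0045  0.9997  0.0225]
```

Emit:
{"method": "arm_command", "body": {
  "series": [
    [[0, 0, 0.012], 0, 48],
    [[0, 0, 0], 0, 48]
  ]
}}

```text
time: 12.75
position: [0.5494, 0.0208, 0.1273]
tcp_rot: [[-0.142, 0.982, 0.128], [0.781, 0.19, -0.595], [-0.608, 0.016, -0.793]]
contact_force: [-4.8, 9.9, 17.8]
opening: 0.0483
```

```bash
python3 - <<'E'
from h import *
dst()
E
```

```text
t 12.75 drill mm [-92.1471  36.4167  11.4459] F drill [ 2.5923 -3.0113 20.5093] open 0.04828051854599023 q [ 0.255   0.8008 -1.0099  1.8983  1.2076  1.509  -1.1087]
 zt [-0.0093  0.0237 -0.9997] yt [-0.0049  0.9997  0.0238]
```

Emit:
{"method": "arm_command", "body": {
  "series": [
    [[0, -0.012, 0], 0, 40],
    [[0, -0.012, 0], 0, 34],
    [[0, -0.012, 0], 0, 30],
    [[0, 0, 0], 0, 30]
  ],
  "force": 15
}}

```text
time: 13.15
position: [0.5409, 0.0192, 0.1271]
tcp_rot: [[-0.143, 0.982, 0.126], [0.78, 0.19, -0.596], [-0.609, 0.013, -0.793]]
contact_force: [-10.1, 9.7, 19.7]
opening: 0.0305
```

```bash
python3 - <<'E'
from h import *
dst()
E
```

```text
t 13.15 drill mm [-92.1412  27.7922  11.1803] F drill [ 3.2065 -8.2237 22.505 ] open 0.030544433497375838 q [ 0.2597  0.7933 -1.0146  1.9171  1.2018  1.5061 -1.1187]
 zt [-0.0087  0.0216 -0.9997] yt [-0.006   0.9997  0.0217]
```

Emit:
{"method": "arm_command", "body": {
  "series": [
    [[0, 0, 0], 0, 22],
    [[0, 0, 0], 0, 16],
    [[0, 0, 0], 0, 14],
    [[0, 0, 0], 0, 14]
  ],
  "force": 15
}}

```text
time: 13.55
position: [0.5402, 0.0192, 0.1269]
tcp_rot: [[-0.143, 0.982, 0.125], [0.78, 0.189, -0.596], [-0.609, 0.012, -0.793]]
contact_force: [-11.2, 9.9, 19.3]
opening: 0.0244
```

```bash
python3 - <<'E'
from h import *
dst()
E
```

```text
t 13.55 drill mm [-92.3858  27.1664  11.0854] F drill [ 2.6746 -9.3244 22.37  ] open 0.024408348135519183 q [ 0.2596  0.7935 -1.0146  1.9174  1.2006  1.5064 -1.1188]
 zt [-0.0089  0.0203 -0.9998] yt [-0.0063  0.9998  0.0203]
```

Emit:
{"method": "arm_command", "body": {
  "series": [
    [[0, 0, 0], 0, 14],
    [[0, 0, 0], 0, 14]
  ],
  "force": 25
}}

```text
time: 13.75
position: [0.5405, 0.0192, 0.1268]
tcp_rot: [[-0.143, 0.982, 0.125], [0.78, 0.189, -0.596], [-0.609, 0.012, -0.793]]
contact_force: [-10.7, 9.6, 18.6]
opening: 0.0239
```

```bash
python3 - <<'E'
from h import *
dst(); snap('wrist','w7')
E
```

```text
t 13.75 drill mm [-92.3684  27.3717  11.0433] F drill [ 2.5903 -8.888  21.603 ] open 0.023877479988840315 q [ 0.2596  0.7936 -1.0145  1.9172  1.201   1.5062 -1.1188]
 zt [-0.009   0.0206 -0.9997] yt [-0.0061  0.9998  0.0206]
```

View pics/w7.png

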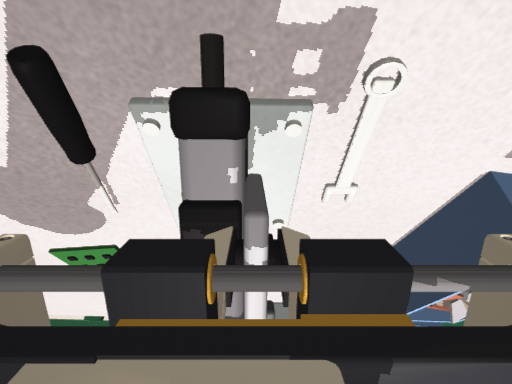

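Emit:
{"method": "arm_command", "body": {
  "series": [
    [[0, -0.01, -0.005], 0, 14],
    [[0, -0.01, 0], 0, 14],
    [[0, 0, 0], 0, 14]
  ],
  "force": 25
}}

```text
time: 14.1
position: [0.5402, 0.0193, 0.1269]
tcp_rot: [[-0.14, 0.981, 0.131], [0.782, 0.191, -0.593], [-0.607, 0.019, -0.795]]
contact_force: [3.1, 8.0, 7.4]
opening: 0.0236
```

```bash
python3 - <<'E'
from h import *
dst()
E
```

```text
t 14.1 drill mm [-92.3849  27.0884  11.1872] F drill [-1.2475  4.4183 10.4078] open 0.023641525569112427 q [ 0.2622  0.7897 -1.0161  1.9233  1.2036  1.4998 -1.1238]
 zt [-0.0111  0.0267 -0.9996] yt [-0.0033  0.9996  0.0267]
```

```bash
python3 - <<'E'
from h import *
im=load('w7')[0].copy()
S=4
c=cv2.resize(im[150:300,190:330],None,fx=S,fy=S,interpolation=cv2.INTER_CUBIC)
def mk(p,col):
    u=proj('w7',p); q=((u-[190,150])*S+S/2).astype(int); cv2.circle(c,tuple(int(t) for t in q),3,col,-1)
for x in (-123,-61):
    for y in (20,32): mk(D(x,y,45),(0,0,255))
for x in (-115,-69):
    for y in (-19,18): mk(D(x,y,10),(0,255,0))
s=manip.get_state()
for y in (15.4,39.3): mk(D(-92.4,y,11.0),(255,0,0)); mk(D(-102,y,11.0),(255,0,0)); mk(D(-102,y,31.0),(255,0,255))
mk(D(-92,45,30),(0,255,255));mk(D(-102,35.5,30),(0,255,255))
cv2.imwrite('pics/c7.png',c)
E
```

```text
(no output)
```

View pics/c7.png

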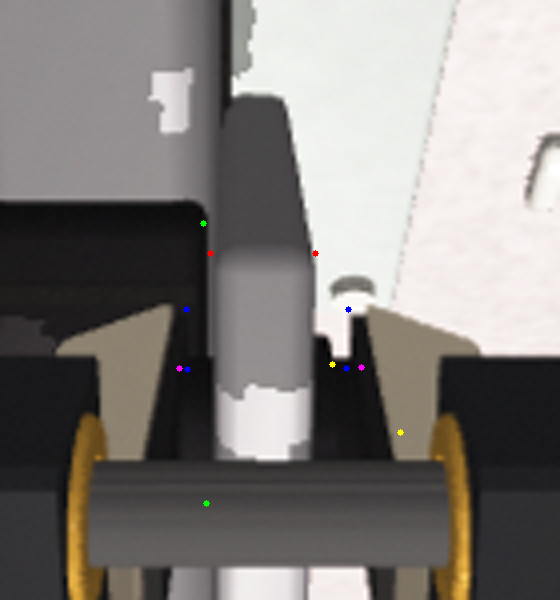

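```bash
python3 - <<'E'
from h import *
d=snap('scene','s8'); c=d['img'][130:250,200:320]; cv2.imwrite('pics/c8.png',cv2.resize(c,None,fx=5,fy=5,interpolation=cv2.INTER_CUBIC))
dst()
E
```

```text
t 14.15 drill mm [-92.3698  27.0757  11.1684] F drill [-0.3333  4.7616 11.1444] open 0.024023249826435746 q [ 0.2622  0.7898 -1.0161  1.9232  1.2035  1.5    -1.1237]
 zt [-0.0111  0.0264 -0.9996] yt [-0.0033  0.9996  0.0265]
```

View pics/c8.png

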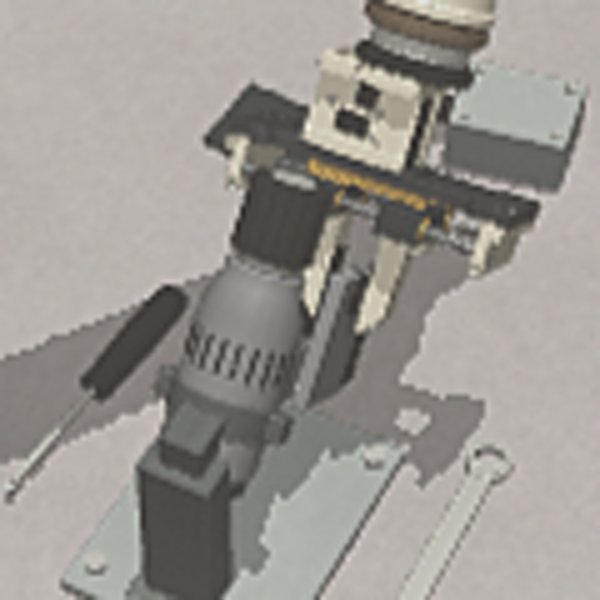

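```bash
python3 - <<'E'
from h import *
out=[]
for f,(u0) in (('w6',175),('w7',190)):
    im=load(f)[0][190:300,u0:u0+130]
    g=(255*(im/255.)**0.4).astype(np.uint8)
    out.append(cv2.resize(g,None,fx=3,fy=4.5,interpolation=cv2.INTER_CUBIC))
cv2.imwrite('pics/c9.png',np.hstack(out))
E
```

```text
(no output)
```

View pics/c9.png

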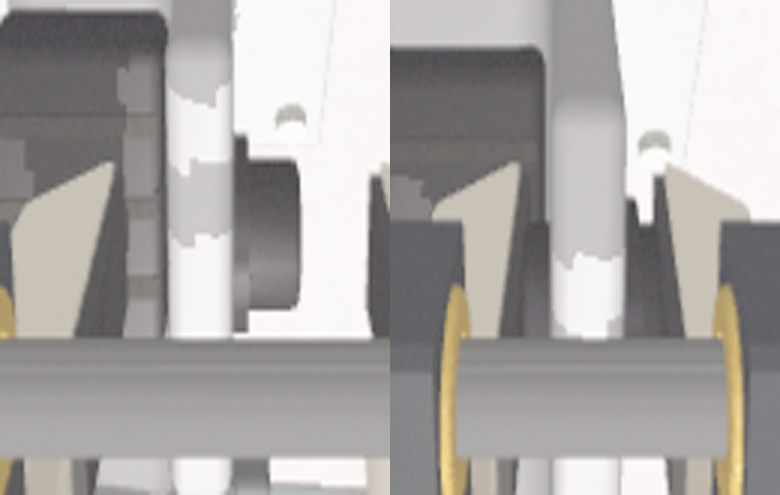

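Emit:
{"method": "arm_command", "body": {
  "series": [
    [[0, 0, 0], 0, 30],
    [[0, -0.01, 0], 0, 30],
    [[0, -0.01, 0], 0, 30],
    [[0, 0, 0], 0, 30]
  ],
  "force": 30
}}

```text
time: 14.55
position: [0.5381, 0.019, 0.1273]
tcp_rot: [[-0.139, 0.981, 0.134], [0.783, 0.192, -0.592], [-0.607, 0.023, -0.795]]
contact_force: [8.3, 7.9, 8.1]
opening: 0.0299
```

```bash
python3 - <<'E'
from h import *
dst()
E
```

```text
t 14.55 drill mm [-92.2385  25.0475  11.5894] F drill [-0.0049  9.5429 10.2327] open 0.029897215579744972 q [ 0.2647  0.7855 -1.0189  1.9312  1.2042  1.4964 -1.1293]
 zt [-0.0116  0.0303 -0.9995] yt [-0.0019  0.9995  0.0304]
```

Emit:
{"method": "arm_command", "body": {
  "series": [
    [[0, -0.01, 0], 0, 30],
    [[0, -0.01, 0], 0, 30],
    [[0, 0, 0], 0, 30]
  ]
}}

```text
time: 14.85
position: [0.5346, 0.0184, 0.1273]
tcp_rot: [[-0.139, 0.981, 0.135], [0.783, 0.192, -0.592], [-0.606, 0.024, -0.795]]
contact_force: [9.4, 8.2, 6.7]
opening: 0.0298
```

```bash
python3 - <<'E'
from h import *
dst();snap('wrist','w10')
im=load('w10')[0][190:300,190:320]
g=(255*(im/255.)**0.4).astype(np.uint8)
cv2.imwrite('pics/c10.png',cv2.resize(g,None,fx=5,fy=5,interpolation=cv2.INTER_CUBIC))
E
```

```text
t 14.85 drill mm [-92.2408  21.5035  11.5852] F drill [-1.0099 10.6666  9.2582] open 0.029771675556539354 q [ 0.2673  0.7816 -1.0216  1.9402  1.2027  1.4938 -1.1347]
 zt [-0.0118  0.0311 -0.9994] yt [-0.0016  0.9995  0.0311]
```

View pics/c10.png

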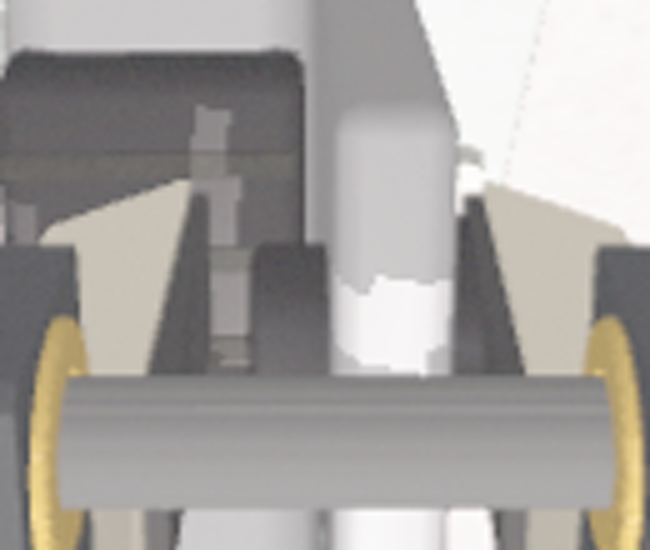

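Emit:
{"method": "arm_command", "body": {
  "series": [
    [[0, 0, -0.015], 0, 30],
    [[0, 0, -0.015], 0, 30],
    [[0, 0, -0.015], 0, 30],
    [[0, 0, 0], 0, 30]
  ]
}}

```text
time: 15.3
position: [0.5334, 0.0219, 0.1332]
tcp_rot: [[-0.138, 0.982, 0.132], [0.783, 0.19, -0.593], [-0.607, 0.022, -0.794]]
contact_force: [11.8, 4.2, -1.7]
opening: 0.0299
```

```bash
python3 - <<'E'
from h import *
dst()
E
```

```text
t 15.3 drill mm [-91.4735  20.8378  18.438 ] F drill [-2.6819 12.3901 -0.0206] open 0.029920137626977858 q [ 0.2633  0.7744 -1.027   1.9348  1.1902  1.5029 -1.1309]
 zt [-0.0108  0.0284 -0.9995] yt [-0.0008  0.9996  0.0284]
```

Emit:
{"method": "arm_command", "body": {
  "series": [
    [[0, 0, -0.02], 0, 30],
    [[0, 0.02, 0], 0, 30],
    [[0, 0.03, 0], 0, 34],
    [[0, 0.01, 0], 0, 40],
    [[0, 0, 0], 0, 40]
  ]
}}

```text
time: 15.8
position: [0.54, 0.025, 0.1354]
tcp_rot: [[-0.141, 0.982, 0.124], [0.781, 0.188, -0.596], [-0.609, 0.012, -0.793]]
contact_force: [-0.2, 1.1, 0.2]
opening: 0.0396
```

```bash
python3 - <<'E'
from h import *
dst();snap('wrist','w11')
im=load('w11')[0][190:300,180:320]
g=(255*(im/255.)**0.4).astype(np.uint8)
cv2.imwrite('pics/c11.png',cv2.resize(g,None,fx=5,fy=5,interpolation=cv2.INTER_CUBIC))
E
```

```text
t 15.8 drill mm [-91.617   27.9636  21.376 ] F drill [-0.7421 -0.0635  0.818 ] open 0.03964489487906014 q [ 0.2534  0.7836 -1.0223  1.9079  1.1853  1.5181 -1.113 ]
 zt [-0.0088  0.0194 -0.9998] yt [-0.0047  0.9998  0.0194]
```

View pics/c11.png

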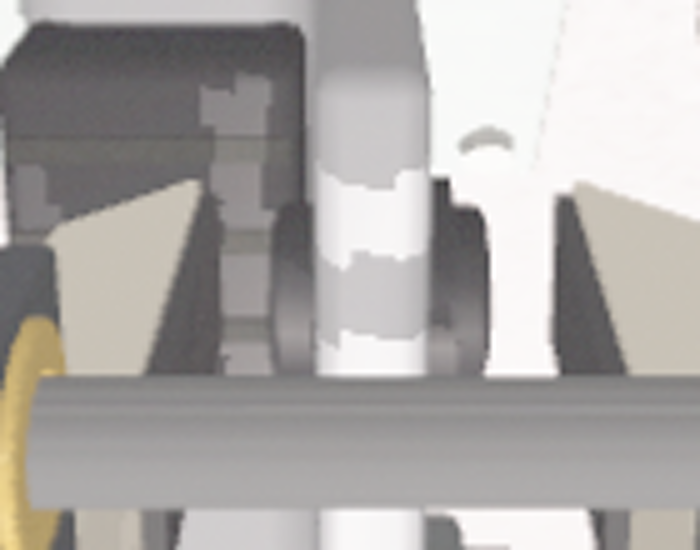

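Emit:
{"method": "arm_command", "body": {
  "series": [
    [[0, 0, -0.05], 0, 44],
    [[0, 0, -0.2], 0, 44],
    [[0, 0, -0.22], 0, 44],
    [[0, 0, -0.22], 0, 20],
    [[0, 0, 0], 0, 0]
  ]
}}

```text
time: 16.35
position: [0.5233, 0.1141, 0.2503]
tcp_rot: [[-0.143, 0.981, 0.134], [0.784, 0.195, -0.59], [-0.605, 0.021, -0.796]]
contact_force: [0.5, 0.8, 0.2]
opening: 0.0327
```

```bash
python3 - <<'E'
from h import *
dst();snap('wrist','w12')
im=load('w12')[0][90:250,170:330]
g=(255*(im/255.)**0.6).astype(np.uint8)
cv2.imwrite('pics/c12.png',cv2.resize(g,None,fx=3.7,fy=3.7,interpolation=cv2.INTER_CUBIC))
for n,p in dict(tl16=(-115,-19,16),tr16=(-115,18,16),tl22=(-115,-19,22),tr22=(-115,18,22),bo=(-92,45,30),bo65=(-92,38.5,30),drum=(0,0,105.5)).items(): print(n,(proj('w12',D(*p))-[170,90])*3.7)
E
```

```text
t 16.35 drill mm [-92.3612  26.8027 167.693 ] F drill [-0.4246  0.6503  0.5536] open 0.03274141935196017 q [ 0.1531  0.671  -1.1295  1.772   1.0194  1.6925 -1.0599]
 zt [-0.014   0.0304 -0.9994] yt [-0.0051  0.9995  0.0305]
tl16 [147.1753 267.9286]
tr16 [274.3047 268.1082]
tl22 [144.5572 271.4025]
tr22 [274.0847 271.5721]
bo [368.5356 356.0123]
bo65 [345.876  356.0399]
drum [198.0497 803.6772]
```

View pics/c12.png

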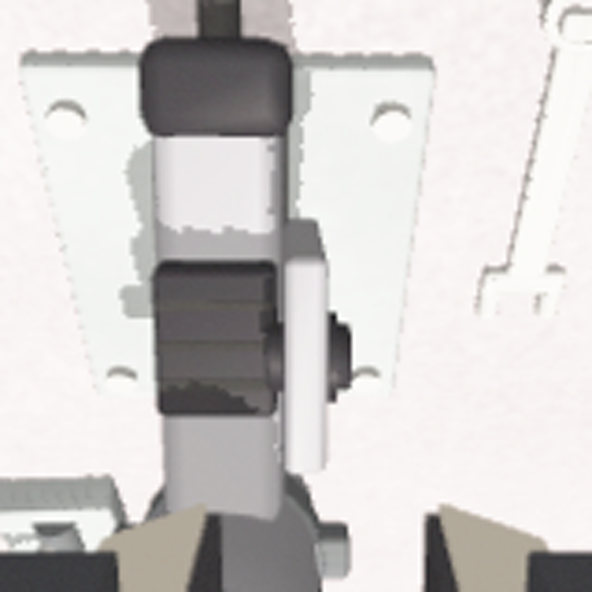

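```bash
python3 - <<'E'
from h import *
a=cv2.resize(load('top0')[0][190:250,345:405],(400,400),interpolation=cv2.INTER_CUBIC)
b=cv2.resize(load('w3')[0][140:195,180:235],(400,400),interpolation=cv2.INTER_CUBIC)
cv2.imwrite('pics/c13.png',np.hstack([a,b]))
E
```

```text
(no output)
```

View pics/c13.png

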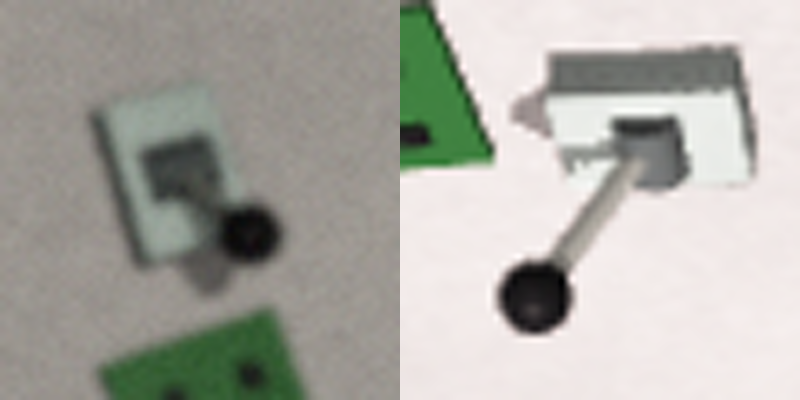

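```bash
python3 - <<'E'
from h import *
t=[plane('top0',345+u/6.667-.4,190+v/6.667-.4,.025)[:2] for u,v in [(105,105),(215,85),(245,240),(150,265)]]
w=[plane('w3',180+(u-400)/7.27-.4,140+v/7.27-.4,.025)[:2] for u,v in [(552,95),(738,90),(757,185),(575,180)]]
for q in (t,w):
    q=np.array(q);print(q,'c',q.mean(0)); d=np.roll(q,-1,0)-q; print(np.linalg.norm(d,axis=1),np.degrees(np.arctan2(d[:,1],d[:,0])))
print('hub', plane('top0',345+180/6.667-.4,190+170/6.667-.4,.03),plane('w3',180+250/7.27,140+150/7.27,.03))
print('ball',tri([('w2',222,105),('w3',180+136/7.27-.4,140+296/7.27-.4),('top0',345+249/6.667-.4,190+232/6.667-.4)]))
E
```

```text
[[ 0.4813 -0.2778]
 [ 0.4887 -0.3253]
 [ 0.4222 -0.3333]
 [ 0.4128 -0.2924]] c [ 0.4512 -0.3072]
[0.0481 0.0669 0.042  0.0701] [ -81.2636 -173.1099  102.9755   12.0461]
[[ 0.4192 -0.2883]
 [ 0.4836 -0.274 ]
 [ 0.4959 -0.3229]
 [ 0.4291 -0.3321]] c [ 0.457  -0.3043]
[0.066  0.0504 0.0674 0.045 ] [  12.4607  -75.9383 -172.1473  102.7731]
hub [ 0.4522 -0.3065  0.03  ] [ 0.4564 -0.3066  0.03  ]
ball (array([ 0.4206, -0.3156,  0.0944]), [np.float64(0.0007305858998680699), np.float64(0.001082145792882388), np.float64(0.0007104801632099555)])
```

```bash
python3 - <<'E'
from h import *
st()
path([[.46,.10,.42],[.40,-.2,.42],[.352,-.249,.196],[.372,-.337,.077]])
E
```

```text
16.4 [ 0.1547  0.673  -1.1256  1.7749  1.0208  1.691  -1.0603] [0.5232 0.1112 0.248 ] zt [ 0.131  -0.5927 -0.7947] yt [0.9811 0.1924 0.0182] tilt 37.37111009327648 F [-0.1128 -0.7604 -0.782 ]
n 4 dist 0.18357669792941728
[-0.13, -0.076, -0.173] 0.0
n 7 dist 0.30594117081556715
[-0.162, -0.083, 0.121] 0.0
n 5 dist 0.23426694175662086
[0.104, -0.061, 0.201] 0.0
n 3 dist 0.14934858553063035
[0.001, 0.001, 0.249] 0.0
```

Emit:
{"method": "arm_command", "body": {
  "series": [
    [[-0.06, -0.08, -0.22], 0, 0],
    [[-0.13, -0.08, -0.18], 0, 0],
    [[-0.15, -0.08, -0.16], 0, 0],
    [[-0.16, -0.07, -0.13], 0, 0],
    [[-0.16, -0.08, 0.1], 0, 0]
  ]
}}

```text
time: 16.9
position: [0.4505, 0.0638, 0.4214]
tcp_rot: [[-0.144, 0.981, 0.132], [0.782, 0.194, -0.593], [-0.607, 0.018, -0.795]]
contact_force: [1.3, -1.9, 0.8]
opening: 0.0
```

```bash
python3 - <<'E'
from h import *
st()
path([[.40,-.2,.42],[.352,-.249,.196],[.372,-.337,.077]])
E
```

```text
16.9 [ 0.4883  0.3075 -1.3704  1.7659  0.7903  1.7716 -0.7727] [0.4505 0.0638 0.4214] zt [ 0.1323 -0.5926 -0.7945] yt [0.9808 0.1944 0.0183] tilt 37.389280578440875 F [ 1.3495 -1.8547  0.7525]
n 6 dist 0.26854766197515967
[-0.165, -0.084, 0.126] 0.0
n 5 dist 0.23426694175662086
[0.105, -0.061, 0.201] 0.0
n 3 dist 0.14934858553063035
[0.001, 0.001, 0.249] 0.0
```

Emit:
{"method": "arm_command", "body": {
  "series": [
    [[-0.16, -0.08, 0.12], 0, 0],
    [[-0.165, -0.08, 0.12], 0, 0],
    [[-0.165, -0.08, 0.12], 0, 0],
    [[-0.165, -0.08, 0.12], 0, 0],
    [[-0.165, -0.08, 0.12], 0, 0]
  ]
}}

```text
time: 17.4
position: [0.4132, -0.1229, 0.4224]
tcp_rot: [[-0.14, 0.983, 0.121], [0.783, 0.185, -0.594], [-0.606, 0.011, -0.795]]
contact_force: [0.8, 0.1, 0.9]
opening: 0.0002
```

```bash
python3 - <<'E'
from h import *
st()
path([[.352,-.249,.196],[.372,-.337,.077]])
E
```

```text
17.4 [ 0.9558 -0.2518 -1.0552  1.9778  0.454   1.2471 -0.0492] [ 0.4132 -0.1229  0.4224] zt [ 0.1207 -0.5943 -0.7951] yt [0.9827 0.1847 0.0112] tilt 37.33397963729788 F [0.7544 0.1189 0.9254]
n 6 dist 0.2662652934059551
[0.039, -0.072, 0.206] 0.0
n 3 dist 0.14934858553063035
[0.001, 0.003, 0.249] 0.0
```

Emit:
{"method": "arm_command", "body": {
  "series": [
    [[-0.03, -0.09, 0.17], 0, 0],
    [[0.0, -0.09, 0.2], 0, 0],
    [[0.04, -0.07, 0.2], 0, 0],
    [[0.04, -0.07, 0.2], 0, 0],
    [[0.05, -0.06, 0.2], 0, 0]
  ]
}}

```text
time: 17.9
position: [0.3585, -0.2346, 0.2516]
tcp_rot: [[-0.144, 0.983, 0.118], [0.785, 0.186, -0.591], [-0.602, 0.008, -0.798]]
contact_force: [-0.2, -2.3, 0.3]
opening: 0.0003
```

```bash
python3 - <<'E'
from h import *
st()
snap('wrist','w14')
path([[.372,-.337,.077]])
E
```

```text
17.9 [ 1.0543 -0.095  -1.007   2.3409  0.768   0.8423 -0.2959] [ 0.3585 -0.2346  0.2516] zt [ 0.1183 -0.5908 -0.7981] yt [0.9825 0.1858 0.008 ] tilt 37.05159548001671 F [-0.1993 -2.3437  0.3173]
n 4 dist 0.1972352158865809
[0.022, 0.001, 0.246] 0.0
```

View pics/w14.png

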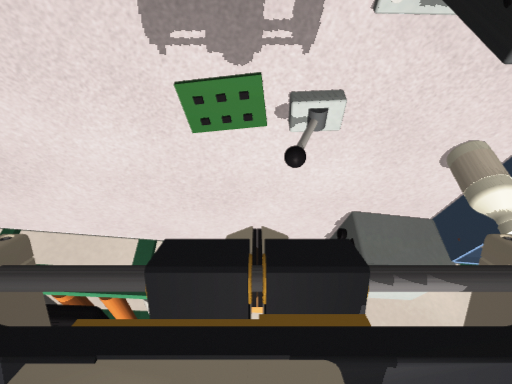

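Emit:
{"method": "arm_command", "body": {
  "series": [
    [[-0.02, 0, 0.22], 0, 0],
    [[0.0, 0, 0.24], 0, 0],
    [[0.04, 0, 0.22], 0, 0]
  ]
}}

```text
time: 18.25
position: [0.3761, -0.3125, 0.1422]
tcp_rot: [[-0.142, 0.983, 0.119], [0.784, 0.185, -0.592], [-0.604, 0.009, -0.797]]
contact_force: [-0.6, -1.8, 1.3]
opening: 0.0006
```

```bash
python3 - <<'E'
from h import *
st()
snap('wrist','w15')
path([[.372,-.337,.077]])
E
```

```text
18.25 [ 1.0411  0.3503 -0.92    2.3749  1.3862  0.8893 -0.7623] [ 0.3761 -0.3125  0.1422] zt [ 0.119  -0.5921 -0.797 ] yt [0.9827 0.1849 0.0094] tilt 37.152168847949504 F [-0.568  -1.8298  1.3249]
n 2 dist 0.05895723190108985
[0.026, -0.012, 0.145] 0.0
```

View pics/w15.png

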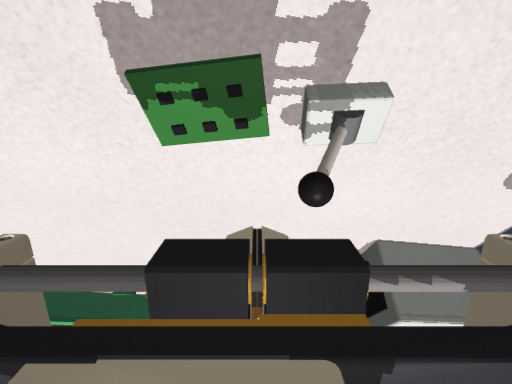

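Emit:
{"method": "arm_command", "body": {
  "series": [
    [[0.02, -0.02, 0.14], 0, 0],
    [[0.02, -0.02, 0.13], 0, 0],
    [[0, 0, 0], 0, 0]
  ]
}}

```text
time: 18.6
position: [0.3706, -0.3373, 0.0914]
tcp_rot: [[-0.146, 0.983, 0.113], [0.788, 0.184, -0.587], [-0.598, 0.003, -0.802]]
contact_force: [-0.5, 0.4, -0.3]
opening: 0.0002
```

```bash
python3 - <<'E'
from h import *
st()
snap('wrist','w16')
path([[.372,-.337,.077]])
print(proj('w16',[.4206,-.3156,.0944]))
E
```

```text
18.6 [ 1.0183  0.4937 -0.8271  2.3838  1.5863  0.9037 -0.8924] [ 0.3706 -0.3373  0.0914] zt [ 0.1126 -0.5871 -0.8016] yt [0.9829 0.1843 0.0031] tilt 36.714666690737964 F [-0.4532  0.4015 -0.3152]
n 1 dist 0.016245743762559304
[0.048, -0.0, 0.066] 0.0
[351.3406 236.3961]
```

View pics/w16.png

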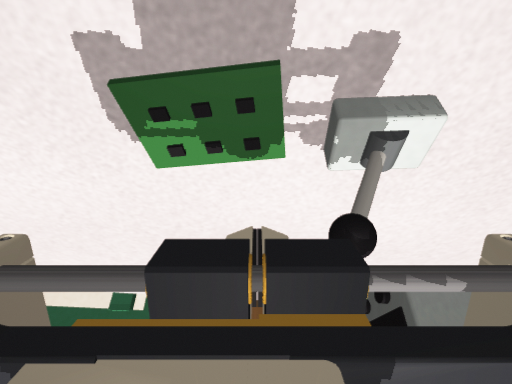

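Emit:
{"method": "arm_command", "body": {
  "series": [
    [[0.045, 0, 0.06], 0, 0],
    [[0, 0.08, 0], 0, 0],
    [[0, 0.1, 0], 0, 0],
    [[0, 0.1, 0], 0, 0],
    [[0, 0, 0], 0, 0]
  ]
}}

```text
time: 19.15
position: [0.4328, -0.3257, 0.0831]
tcp_rot: [[-0.144, 0.982, 0.125], [0.784, 0.19, -0.591], [-0.604, 0.013, -0.797]]
contact_force: [0.9, 0.3, 0.9]
opening: 0.0009
```

```bash
python3 - <<'E'
from h import *
st()
snap('wrist','w17')
E
```

```text
19.15 [ 0.9182  0.5905 -0.8207  2.2728  1.5691  0.9841 -0.894 ] [ 0.4328 -0.3257  0.0831] zt [ 0.1253 -0.5906 -0.7972] yt [0.9817 0.1902 0.0134] tilt 37.13712697673409 F [0.8564 0.2695 0.8873]
```

View pics/w17.png

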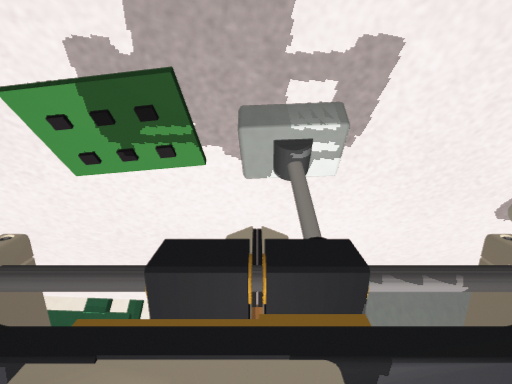

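Emit:
{"method": "arm_command", "body": {
  "series": [
    [[0, 0.08, 0], 0, 0],
    [[0, 0.06, 0], 0, 0],
    [[0, 0, 0], 0, 0]
  ]
}}

```text
time: 19.5
position: [0.4578, -0.321, 0.0814]
tcp_rot: [[-0.144, 0.982, 0.122], [0.785, 0.189, -0.59], [-0.602, 0.011, -0.798]]
contact_force: [-0.0, -0.0, 0.1]
opening: 0.0005
```

```bash
python3 - <<'E'
from h import *
st()
E
```

```text
19.5 [ 0.8819  0.624  -0.8188  2.2184  1.5455  1.0134 -0.8722] [ 0.4578 -0.321   0.0814] zt [ 0.122  -0.59   -0.7981] yt [0.982  0.1887 0.0106] tilt 37.049123688414305 F [-0.0397 -0.0191  0.1476]
```

Emit:
{"method": "arm_command", "body": {
  "series": [
    [[0, 0.03, 0], 0, 0],
    [[0, 0, 0], 0, 0]
  ]
}}

```text
time: 19.7
position: [0.4625, -0.3201, 0.0806]
tcp_rot: [[-0.145, 0.982, 0.12], [0.785, 0.188, -0.59], [-0.602, 0.009, -0.799]]
contact_force: [0.3, -0.3, -0.7]
opening: 0.0005
```

```bash
python3 - <<'E'
from h import *
st();snap('top','t18');snap('wrist','w18')
c=load('t18')[0][160:260,300:430]
cv2.imwrite('pics/c18.png',cv2.resize(c,None,fx=5,fy=5,interpolation=cv2.INTER_CUBIC))
E
```

```text
19.7 [ 0.8746  0.6318 -0.8178  2.207   1.5408  1.0198 -0.8675] [ 0.4625 -0.3201  0.0806] zt [ 0.1201 -0.5899 -0.7985] yt [0.9821 0.1879 0.0089] tilt 37.011023659258356 F [ 0.3136 -0.2955 -0.6737]
```

View pics/w18.png

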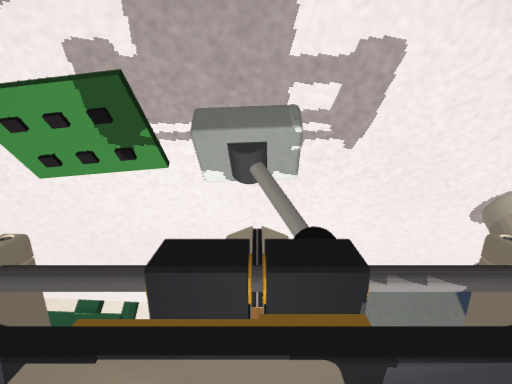

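View pics/c18.png

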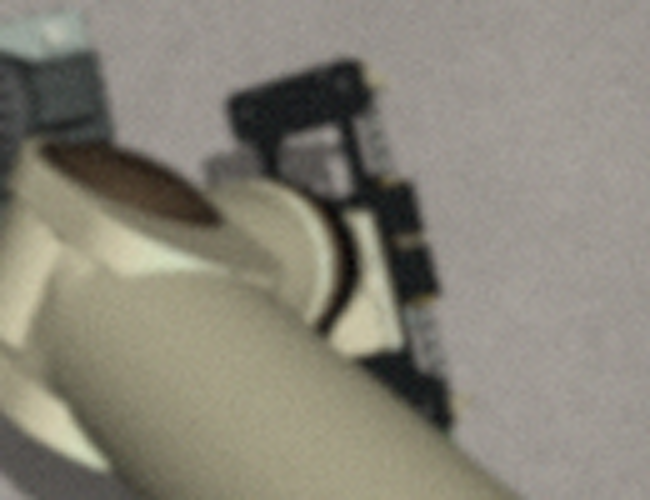

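```bash
python3 - <<'E'
from h import *
snap('scene','s18');c=load('s18')[0][130:300,110:310]
cv2.imwrite('pics/c19.png',cv2.resize(c,None,fx=3.5,fy=3.5,interpolation=cv2.INTER_CUBIC))
E
```

```text
(no output)
```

View pics/c19.png

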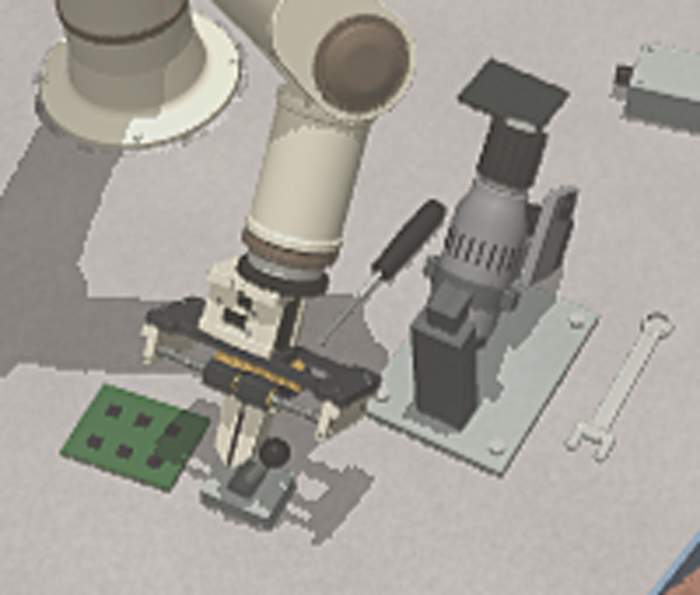

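Emit:
{"method": "arm_command", "body": {
  "series": [
    [[0, 0.03, 0], 0, 0],
    [[0, 0, 0], 0, 0]
  ]
}}

```text
time: 20.05
position: [0.4654, -0.3199, 0.08]
tcp_rot: [[-0.145, 0.983, 0.114], [0.785, 0.184, -0.591], [-0.602, 0.004, -0.798]]
contact_force: [-7.5, 1.4, 3.1]
opening: 0.0004
```

```bash
python3 - <<'E'
from h import *
print(plane('s18',188.3,259.1,.096)); st()
E
```

```text
[ 0.4887 -0.299   0.096 ]
20.05 [ 0.867   0.6391 -0.8162  2.1962  1.5334  1.0292 -0.8622] [ 0.4654 -0.3199  0.08  ] zt [ 0.114  -0.5914 -0.7983] yt [0.9829 0.1841 0.004 ] tilt 37.03523248711367 F [-7.521   1.3851  3.1218]
```

Emit:
{"method": "arm_command", "body": {
  "series": [
    [[0, 0.025, 0], 0, 0],
    [[0, 0, 0], 0, 0]
  ]
}}

```text
time: 20.25
position: [0.4656, -0.3204, 0.0796]
tcp_rot: [[-0.145, 0.984, 0.106], [0.784, 0.179, -0.594], [-0.604, -0.003, -0.797]]
contact_force: [-18.6, 2.3, 10.0]
opening: 0.0006
```

```bash
python3 - <<'E'
from h import *
st()
E
```

```text
20.25 [ 0.8614  0.644  -0.8142  2.1894  1.5261  1.0388 -0.8579] [ 0.4656 -0.3204  0.0796] zt [ 0.1059 -0.5942 -0.7973] yt [ 0.9838  0.1791 -0.0028] tilt 37.12470499246956 F [-18.6293   2.3362   9.9524]
```

Emit:
{"method": "arm_command", "body": {
  "series": [
    [[0, -0.08, 0], 0, 0],
    [[0, -0.15, 0], 0, 0],
    [[0, -0.1, -0.15], 0, 0],
    [[0, 0, -0.24], 0, 0],
    [[0, 0, -0.24], 0, 0]
  ]
}}

```text
time: 20.75
position: [0.3919, -0.2554, 0.1807]
tcp_rot: [[-0.145, 0.982, 0.117], [0.786, 0.187, -0.589], [-0.6, 0.007, -0.8]]
contact_force: [0.6, -1.3, 1.0]
opening: 0.0002
```

Emit:
{"method": "arm_command", "body": {
  "series": [
    [[0, 0, -0.2], 0, 0],
    [[-0.1, 0, -0.2], 0, 0],
    [[-0.1, 0, -0.2], 0, 0],
    [[0, 0, 0], 0, 0]
  ]
}}

```text
time: 21.15
position: [0.3885, -0.2169, 0.3052]
tcp_rot: [[-0.141, 0.982, 0.129], [0.777, 0.19, -0.6], [-0.613, 0.016, -0.79]]
contact_force: [0.9, -1.0, -0.7]
opening: 0.0004
```

```bash
python3 - <<'E'
from h import *
st();snap('scene','s20');snap('top','t20')
a=cv2.resize(load('s20')[0][140:290,130:310],(660,550),interpolation=cv2.INTER_CUBIC)
b=cv2.resize(load('t20')[0][130:280,160:410],(800,480),interpolation=cv2.INTER_CUBIC)
cv2.imwrite('pics/c20.png',a);cv2.imwrite('pics/c21.png',b)
E
```

```text
21.15 [ 1.1552 -0.1766 -1.1057  2.2285  0.6218  0.9111 -0.1409] [ 0.3885 -0.2169  0.3052] zt [ 0.1293 -0.5998 -0.7896] yt [0.9816 0.1905 0.0161] tilt 37.84965332528151 F [ 0.9164 -0.9939 -0.6638]
```

View pics/c20.png

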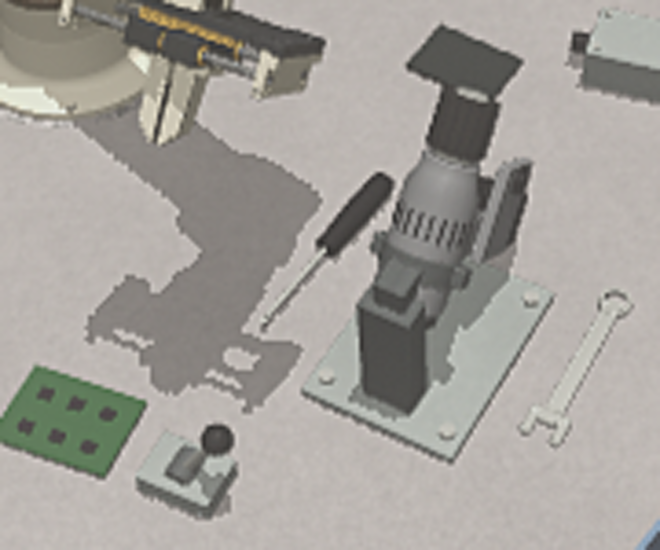

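View pics/c21.png

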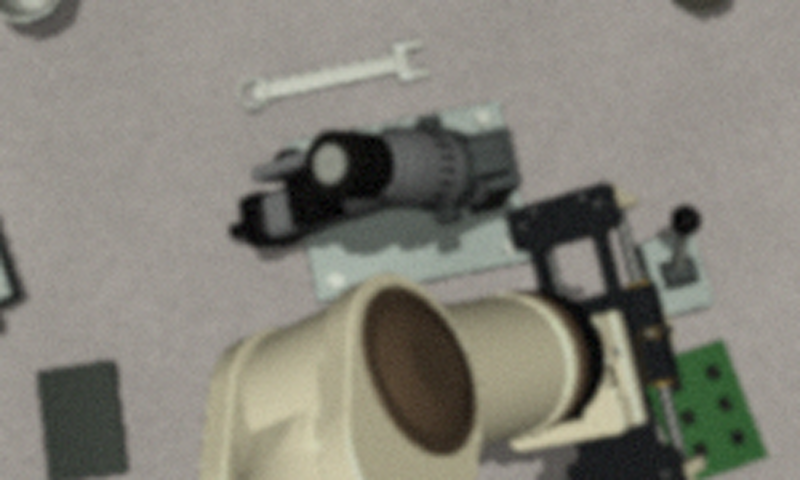

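```bash
python3 - <<'E'
from h import *
print(tri([('s20',189,259.2),('t20',373.8,198.5)]))
p,r=tri([('s20',130+472*.2727,140+91*.2727),('t20',263,180.7)]);print(DR.T@(p-O),r)
for z in (105.5,110,118.4): print(z,proj('s20',D(0,0,z)),proj('t20',D(0,0,z)))
E
```

```text
(array([ 0.4901, -0.2979,  0.0954]), [np.float64(0.00018198433690080592), np.float64(0.0001819843369009247)])
[ 0.0033 -0.0013  0.1096] [np.float64(0.0008933057585300598), np.float64(0.0008933057585300783)]
105.5 [258.7932 166.2204] [262.5672 180.3319]
110 [259.2389 164.7962] [261.3889 180.2732]
118.4 [260.0725 162.1319] [259.1655 180.1625]
```

```bash
python3 - <<'E'
from h import *
for f,(u,v) in (('scene0',(260,162)),('s20',(259,165)),('top0',(260,181)),('t20',(263,181))):
    im=load(f)[0]; g=cv2.cvtColor(im,cv2.COLOR_BGR2GRAY).astype(float); w=g[v-9:v+10,u-12:u+13]
    print(f); print(w[::1,::2].astype(int)) if f.startswith('s') else None
    m=(w>95).astype(np.uint8); n,l,s,c=cv2.connectedComponentsWithStats(m,connectivity=4)
    for i in range(1,n): print(s[i],c[i]+[u-12,v-9])
E
```

```text
scene0
[[ 81  82  82  82  81  82  81  77  69 154 177 184 182]
 [ 82  82  82  82  82  81  82  80  77  70  92 180 183]
 [ 82  82  82  82  82  81  82  81  81  78  74  95 180]
 [ 82  82  82  81  81  82  81  81  81  82  79  72 118]
 [ 82  82  82  83  81  80  82  81  82  82  81  76 120]
 [ 82  82  81  81  77  77  80  81  83  82  81  72 196]
 [ 81  83  76  75 111  95  80  79  82  81  79  73 187]
 [ 76  82  72  73 181 155 117  78  79  81  75 127 182]
 [ 62  79  70  72 137 173 176 118  80  81  69 194 182]
 [116  66  71  70  68 140 166 174 100  77 121 183 180]
 [190  86  72  73  70  67  82 125 117  72 199 179 181]
 [184  77  72  74  70  72  70  68  70  72 193 181 179]
 [183  75  71  75  73  74  73  70  71  62 191 180 179]
 [181  54  71  75  74  75  74  71  71  62 190 179 179]
 [188  58  70  74  74  72  75  71  69  71 186 179 176]
 [187  63  71  73  76  72  75  72  68  79 182 181 178]
 [154  68  74  73  76  71  74  73  67 113 182 183 181]
 [147  71  74  72  75  72  74  72  65 164 181 181 183]
 [ 72  71  75  71  75  74  72  72  62 170 180 182 183]]
[17  0  8 19 88] [269.6818 163.5682]
[ 8  6  9 
[... 733 characters left out ...]
73  76  73  74  73  67  72  65 188 183 182]
 [188  54  73  78  76  76  76  71  75  68 190 183 184]
 [190  61  74  77  76  76  75  72  72  71 189 184 184]
 [195  65  73  75  77  73  76  73  71  76 186 184 185]
 [193  69  75  74  77  73  76  73  68 116 186 181 184]
 [153  72  74  74  78  74  76  74  66 167 187 181 184]
 [ 73  73  76  73  77  76  74  73  65 176 185 183 185]]
[18  2  7 17 86] [268.5581 167.7326]
[ 0  5  4 13 30] [247.9    165.9667]
[ 7  7  9  5 26] [258.3846 165.0385]
top0
[ 0  0  7  2 13] [250.7692 172.4615]
[ 7  3  9 12 88] [259.1364 180.3977]
[0 8 3 2 5] [248.8 180.4]
t20
[ 0  0  8  6 37] [253.9459 174.1081]
[ 7  3 10 12 90] [262.5    180.6222]
[0 7 3 3 6] [251.6667 179.6667]
```

```bash
python3 - <<'E'
from h import *
print(manip.sign_off()); 
E
```

```text
the job is handed in; nothing more can be done
None
```

The job is handed in at about 21 s of the 58 s allowed. The drum was tapped home, the trigger was locked on, and then the bench switch was thrown.

- **Leaning the hand:** moves only allow turning about the tool's own axis. I got the 38° lean by driving the arm against a wrist joint's reach limit, and the lean stayed through the later moves.
- **Drum:** I pushed it to a rigid stop at 40 N. The fingertip read 106.3 mm against 105.5 mm expected. The top and scene views before and after show about 12–12.7 mm of travel. Triangulating points picked by eye afterwards gave 109.6 mm, but more careful centroids of the disc did not support that, so I believe it is home.
- **Trigger and lock-on button:** I squeezed the trigger to its stop, about 20 N. Closing the jaws stalled on the button's inner end, which comes through the cheek. I opened them slightly and pushed the button in by shifting the hand sideways, then eased the trigger. The force fell to about zero, and the close-up views showed the button still in at about its 6.5 mm catch. The trigger's own held position was judged from those two signs, not measured directly.
- **Bench switch:** I pushed the lever over after the lock-on until it met a hard stop at 19 N. The ball moved about 72 mm against about 73 mm expected, and was still there after I let go.
- **Loose things:** in the last pictures the ones I could see (wrench, screwdriver and boards) look unmoved. The last pictures were cropped around the drill, so I did not check the ring, bottle, bowl or glass piece. The hand was clear of everything at the end.

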